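Square up a compute-module stack and hold its heat sink in the jig corner

TASK

Get this computer module ready for its screws: first tap the three loose thin plates lying in the corner jig until their edges line up, flush against both fences. Then set the finned heat sink flat on top of them, its long side along theirs, press it into the corner so that it bears on both fences at once, and finish while still holding it pressed there. Leave the blue bin, the screwdriver and the screw box where they are.

Things in the scene. Friction and masses are not known exactly. Their poses are not given: they have to be found in the camera images.
- jig: Corner jig fixed to the bench: black base plate 135 (x) by 115 mm (y), 10 mm thick, bare on its -x and -y sides. Origin on the bench surface, below the middle of the base plate. Jig x points towards the end fence (within 0.35 rad of world x), jig y towards the side fence, z up.
- jig_seat (a point): Home centre of the stack's underside: jig x = 0, y = 0, 18 mm above the bench, on top of a fixed white support pad (jig x -24 to 32, y -14 to 22 mm) that stands 8 mm high on the base plate. Plates overhang the pad on the -x and -y sides, so fingertips there can reach a few mm below the plates, clear of the base plate. Same axes as the jig.
- end_fence: Steel fence across the jig's +x end, fixed; its origin and axes are the jig's. Contact face: the plane jig x = +35 mm, facing -x, from jig y = -23 to 19 mm. 14 mm thick, top 36 mm above the bench (bolt heads on it 3 mm higher).
- side_fence: Steel fence along the jig's +y side, fixed; its origin and axes are the jig's. Contact face: the plane jig y = +25 mm, facing -y, from jig x = -32 to 26 mm. 14 mm thick, top 36 mm above the bench (bolt heads on it 3 mm higher).
- backplate_center (a point): Grey back plate, lowest of the three thin plates, 45 g. Loose, 70 mm (own x) by 50 mm (own y), 4 mm thick, flat in the jig with its long side roughly along jig x, some 4 to 11 mm short of both fences and askew by up to 5 degrees. Site: its centre, half-way up. Home: jig x = 0, y = 0, z = 20 mm, sides parallel to the fences.
- board_center (a point): Green circuit board, the middle thin plate, 30 g. Loose, 70 mm (own x) by 50 mm (own y), 3 mm thick, flat in the jig with its long side roughly along jig x, some 4 to 11 mm short of both fences and askew by up to 5 degrees. Site: its centre, half-way up. Home: jig x = 0, y = 0, z = 23.5 mm, sides parallel to the fences.
- spreader_center (a point): Copper heat spreader, top one of the thin plates, 120 g. Loose, 70 mm (own x) by 50 mm (own y), 4 mm thick, flat in the jig with its long side roughly along jig x, some 4 to 11 mm short of both fences and askew by up to 5 degrees. Site: its centre, half-way up. Home: jig x = 0, y = 0, z = 27 mm, sides parallel to the fences.
- heatsink_center (a point): Loose aluminium heat sink, 70 (own x) x 50 (own y) x 40 mm high, 130 to 210 g, fins up, on the bench left or right of the jig. Site: its centre, 20 mm above its underside. Grip across y (50 mm) on the outer fins (x -22 to 22 mm; base 6 mm thick), over 12 mm up: on the stack the fences cover 7 to 10 mm of its sides. Home: jig x = 0, y = 0, z = 49 mm, long side along jig x, either way round.
- bin: Blue open parts bin, 120 by 95 mm, 50 mm high, loose, on the other side of the jig from the heat sink; origin at the centre of its underside. Leave alone.
- screwdriver: Red-handled screwdriver, 190 mm long, lying beyond the jig. Origin on the bench under its middle, its length along its own x. Leave alone.
- screwbox: White screw box with four yellow lids, 35 by 112 mm, 25 mm high, beyond the jig; origin at the centre of its underside. Leave alone.

How it is judged:
By the outcome, as a careful person would: the job done as asked, in the order asked, and still so for the second after the job is handed in, while the arm keeps its last pose, push and grip.
It also fails if it takes over 58 s, if anything falls off the work surface, if the arm or the gripper's body presses on something with over 40 N, if the wrist force passes 120 N, or if a joint passes its speed limit or range.

ROBOT

A 7-joint arm with a two-finger parallel gripper is mounted at the origin on the work surface. World frame = base frame: x ahead of the robot, y to its left, z up, the work surface at z = 0. Lengths are in m, angles in degrees, forces in N, time in s.
With the tool pointing down it reaches from about 0.4 to 0.875 m from the base axis. Payload 6.5 kg.
Tool frame: the origin (TCP) lies at the centre of the arm's flange, where the gripper is bolted on; the fingertips stand 173 mm ahead of it and the grasp point (between the pads) lies 155 mm ahead of it (env.hold_point_z is the distance from the TCP to the grasp point, in m); x points along the fingers, z is the direction in which the jaws open and shut, and the axes are right-handed (so a half turn about x gives the same grasp; the last joint's range is limited). The gripper opens to 85 mm and grips with 20 to 120 N. Pads are 22 mm wide; open, the fingers measure 114 mm over their backs; the gripper's body (76 mm by 85 mm) begins 54 mm behind the grasp point. The pads swing forward as they close: fully open they stand 13 mm farther back than shut.
Start: joints at [-72.491, 30.733, -0.252, 88.115, 0.149, 61.152, -4.079], TCP at [0.236, 0.606, 0.405] pointing down, gripper open.
Joint ranges: [-154.64, 154.64], [-21.42, 123.67], [-72.66, 72.17], [13.99, 137.28], [-74.86, 254.86], [10.95, 109.41], [-158.01, 158.01]. Speed limits (degrees/s): [136.94, 136.94, 180, 180, 180, 180, 180].

INTERFACE

Orientations are given as [roll, pitch, yaw] about the fixed x, y, z axes, in that order (R = Rz(yaw) Ry(pitch) Rx(roll)).
In Python, from workcell import env, eyes gives the robot as it stands.
- The arm moves only by the tool move_arm, never from a script. Its argument "increments" is a list of rows, each an object of numbers: "tx", "ty", "tz": the shift along the tool's x, y, z in m; "rx", "ry", "rz": the turn, a rotation vector about the tool's x, y, z in degrees. In form: [{"tx": .., "ty": .., "tz": .., "rx": .., "ry": .., "rz": ..}, ...]. A call has 1 to 12 rows; each row shifts and turns the commanded pose from where the row before left it, along the tool's axes as they then stand; what a row does not reach is not made up. A row lasts 1/12 s, in which the tool goes at most 41.7 mm and 7.16 degrees, less where a joint would pass 70% of its speed; a pose out of reach is approached as far as the arm can. A call is refused whole if a number of a shift passes 0.0417 or a number of a turn 7.16, either way. A call with a gripper value outside its range is refused whole. "gripper" is the finger opening in m, from 0 to 0.0854, set as the call begins (left out, the last holds). The fingers move at their own pace and stop on an object; the grip force is fixed at half the most. Time passes only in rows, so rows that do not move let the fingers close. It gives the time, the measured TCP pose, the force and the opening at its end, in the units of the state.
- env.state(): the state, without advancing time (a new reading comes with each control period).
- eyes.grab_frame(name): name is "side" or "top"; returns a dict with "img" (480x640x3 uint8, red, green, blue), "fx", "fy", "cx", "cy" (pixels), "T" (4x4, takes a point from camera to world coordinates). Camera axes: x right, y down, z forward; pixel columns grow to the right and rows downward; lengths in m; the calibration is good to about 2 mm. A picture is of the moment at which its call begins. There is no depth.
- env.close_job(): hands the job in, once; it reports no verdict.
The state is a dict: "time": time; "joint_pos": joint angles; "qvel": joint speeds; "effort": joint torques, N m; "position": TCP position; "orientation": TCP orientation; "contact_force": force on the tool from outside, world axes, zero at the start; "ft_torque": the same for the moment, N m; "grip_width": finger opening in m.
Only numpy, scipy, OpenCV 4.12 (cv2) and the standard library are available. Lean on these libraries where they do the work, as an engineer would, in place of code of your own. Each camera call takes 0.05 s, during which the arm holds its last target.

## Working session

There is one attempt and no reset: what is moved stays moved. The work goes in short steps, Python scripts to look and compute and a tool call to move; the robot and the scene stay as the last step left them, time stands still between calls to the robot, and variables do not carry over. Pictures are saved under pics/ and viewed, and the job is handed in when it is done.

Besides the shell and the picture viewer there is one more tool, called after ">>>" by a JSON object that holds its "name" and its "arguments", one argument or row to a line. move_arm: Moves the arm, as the interface text tells. Its arguments: {"type":"object","properties":{"increments":{"type":"array","items":{"type":"object","properties":{"tx":{"type":"number"},"ty":{"type":"number"},"tz":{"type":"number"},"rx":{"type":"number"},"ry":{"type":"number"},"rz":{"type":"number"}}}},"gripper":{"type":"number"}},"required":["increments"]}

```bash
ls; mkdir -p pics; python3 - <<'E'
from workcell import env, eyes
import cv2
print(env.state())
for n in("side","top"):
    f=eyes.grab_frame(n); cv2.imwrite(f"pics/{n}0.png",f["img"][:,:,::-1]); print(n,f["fx"],f["fy"],f["cx"],f["cy"],f["T"])
E
```

```text
pics
{'time': 0.0, 'joint_pos': array([-72.48942229,  30.77913462,  -0.25357245,  88.1703859 ,
         0.14809542,  61.15019876,  -4.08007661]), 'qvel': array([-0.08427399, -0.02123947, -0.11538473,  0.04678699,  0.04229261,
        0.08209785, -0.02297989]), 'effort': array([ 1.80661814e-04, -5.83401418e+01,  1.04856391e+00, -2.59101570e+01,
        1.23405128e-02,  9.39832244e-03, -2.74057436e-05]), 'position': array([0.23603409, 0.60528401, 0.40379654]), 'orientation': array([-176.01767517,   89.90060856, -107.31878981]), 'contact_force': array([-0.8069172 ,  0.0196212 ,  0.41954667]), 'ft_torque': array([ 0.02290203, -0.02321691, -0.02398139]), 'grip_width': 0.08531198191244518}
side 503.00228171337756 503.00228171337756 317.4383303718073 236.7518547486801 [[ 0.99604104 -0.02964625  0.08380546  0.51276104]
 [-0.08643543 -0.54320372  0.83513989 -0.80153489]
 [ 0.02076467 -0.83907736 -0.54361568  0.5576024 ]
 [ 0.          0.          0.          1.        ]]
top 472.85496210470967 472.85496210470967 322.47690856932724 231.96925038551416 [[-0.0063427  -0.971621    0.23645805  0.40541945]
 [-0.99997003  0.00721251  0.00281369 -0.01736667]
 [-0.0044393  -0.23643312 -0.97163762  0.89707663]
 [ 0.          0.          0.          1.        ]]
```

View pics/side0.png

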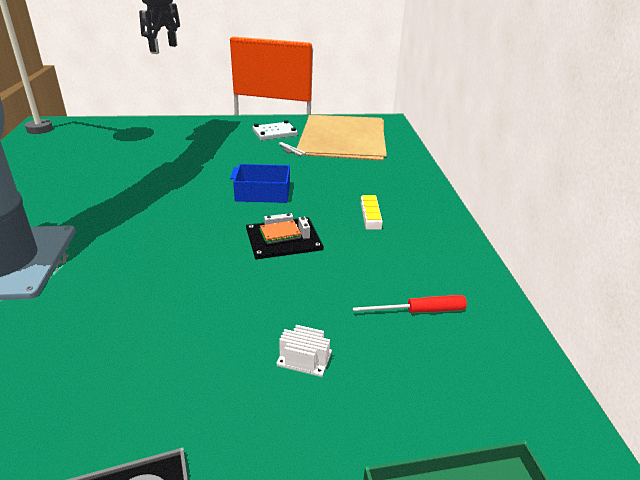

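View pics/top0.png

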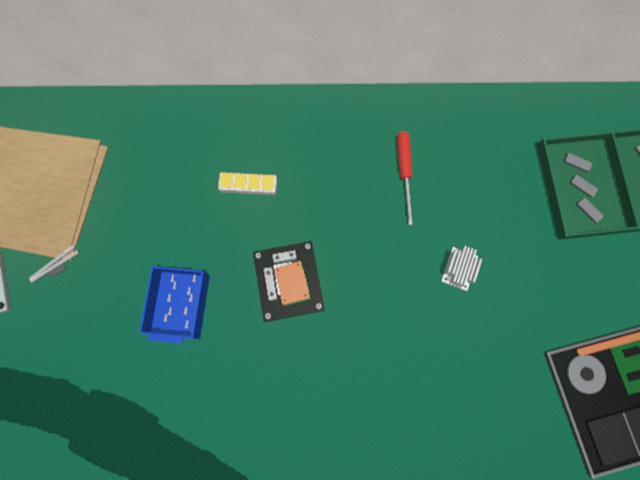

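```bash
python3 - <<'E'
import cv2
t=cv2.imread("pics/top0.png"); s=cv2.imread("pics/side0.png")
def c(im,x,y,w,h,k,n): cv2.imwrite(n,cv2.resize(im[y:y+h,x:x+w],None,fx=k,fy=k,interpolation=cv2.INTER_CUBIC))
c(t,240,230,100,100,6,"pics/tj.png"); c(t,425,230,80,75,8,"pics/th.png")
c(s,235,200,100,70,8,"pics/sj.png"); c(s,265,315,80,70,8,"pics/sh.png")
E
```

```text
(no output)
```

View pics/tj.png

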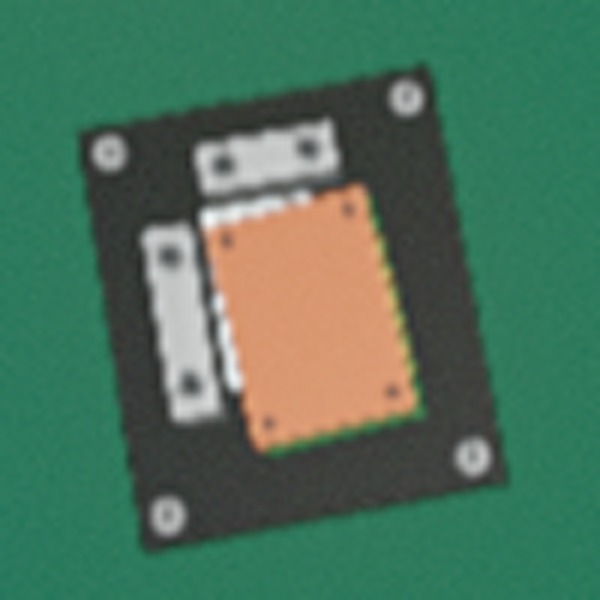

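View pics/th.png

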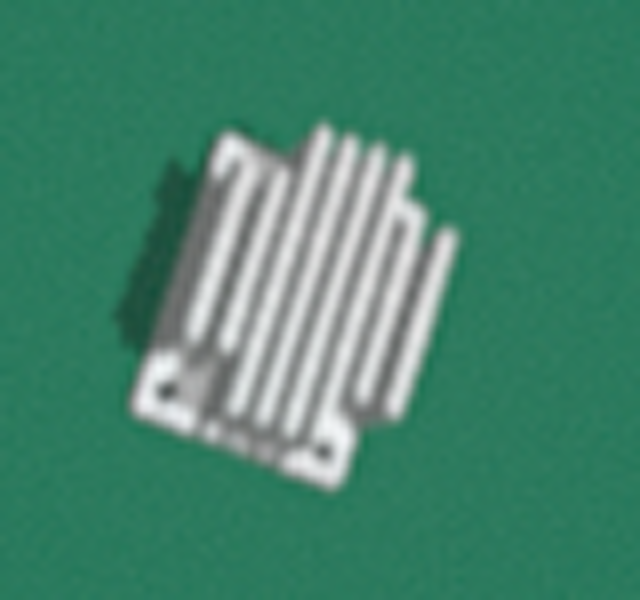

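View pics/sj.png

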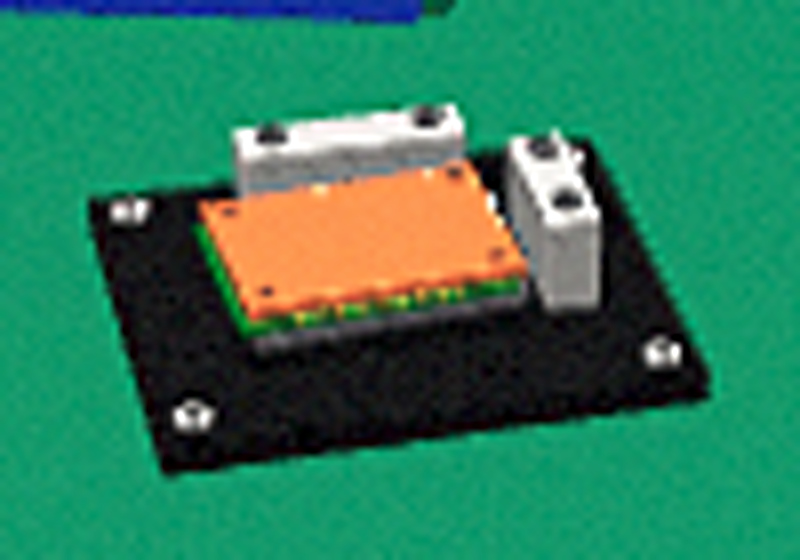

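View pics/sh.png

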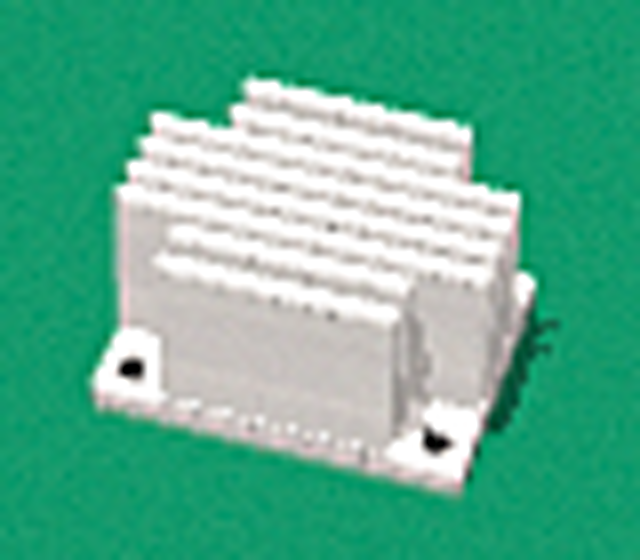

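```bash
cat > h.py <<'E'
import numpy as np
from scipy.optimize import least_squares
from workcell import env, eyes
C={"side":(503.00228,317.43833,236.75185,np.array([[ 0.99604104,-0.02964625,0.08380546,0.51276104],[-0.08643543,-0.54320372,0.83513989,-0.80153489],[0.02076467,-0.83907736,-0.54361568,0.5576024]])),
"top":(472.85496,322.47691,231.96925,np.array([[-0.0063427,-0.971621,0.23645805,0.40541945],[-0.99997003,0.00721251,0.00281369,-0.01736667],[-0.0044393,-0.23643312,-0.97163762,0.89707663]]))}
def proj(n,P):
    f,cx,cy,T=C[n]; p=T[:,:3].T@(np.asarray(P,float)-T[:,3]); return np.array([cx+f*p[0]/p[2],cy+f*p[1]/p[2]])
def back(n,uv,z):
    f,cx,cy,T=C[n]; d=T[:,:3]@np.array([(uv[0]-cx)/f,(uv[1]-cy)/f,1]); return T[:,3]+d*(z-T[2,3])/d[2]
def w(pose,l):
    c,s=np.cos(pose[2]),np.sin(pose[2]); return np.array([pose[0]+c*l[0]-s*l[1],pose[1]+s*l[0]+c*l[1],l[2]])
def fit(obs,x0):
    # obs: (cam, uv, local xyz)
    r=lambda q:np.concatenate([proj(n,w(q,l))-uv for n,uv,l in obs])
    s=least_squares(r,x0); return s.x, s.fun.reshape(-1,2)
E
cat > m1.py <<'E'
from h import *
a,b,z=.0675,.0575,.010
L=[(a,b,z),(a,-b,z),(-a,-b,z),(-a,b,z)]
J={"top":[(253.3,251.7),(311.3,240.8),(324.7,310.8),(264.5,321.7)],"side":[(310,217.5),(323.75,249.4),(255.6,259.4),(246.25,225)]}
a,b,z=.035,.025,.029
S=[(a,b,z),(a,-b,z),(-a,-b,z),(-a,b,z)]
SP={"top":[(273.8,268),(300.8,260.5),(309.7,298.3),(283,305.3)],"side":[(293.75,220),(300.9,233.75),(266,239.4),(259.75,225.4)]}
H={"top":[((453.1,246.25),(a,b,.006)),((441.9,281.25),(-a,b,.006)),((467.5,291.25),(-a,-b,.006))],
"side":[((276.9,365.6),(-a,-b,0)),((322.75,376.5),(a,-b,0)),((331.9,350.6),(a,b,.006))]}
def sh(t,q,): print(t,q[0][:2].round(4),np.degrees(q[0][2]).round(2),"res",abs(q[1]).max().round(2))
for cams in (["top"],["side"],["top","side"]):
    print(cams)
    sh("jig",fit([(n,u,l) for n in cams for u,l in zip(J[n],L)],[.5,0,0]))
    sh("spr",fit([(n,u,l) for n in cams for u,l in zip(SP[n],S)],[.5,0,0]))
    sh("hs",fit([(n,u,l) for n in cams for u,l in H[n]],[.5,-.2,-.3]))
E
python3 m1.py
```

```text
['top']
jig [0.5275 0.05  ] 10.34 res 0.67
spr [0.5206 0.0422] 14.25 res 0.84
hs [ 0.5486 -0.2761] -21.65 res 0.94
['side']
jig [0.5307 0.0419] 9.94 res 1.53
spr [0.5232 0.0407] 13.65 res 0.59
hs [ 0.5512 -0.2758] -21.97 res 0.83
['top', 'side']
jig [0.529  0.0483] 10.2 res 3.37
spr [0.5218 0.042 ] 14.06 res 1.14
hs [ 0.5502 -0.2761] -21.22 res 1.55
```

```bash
python3 - <<'E'
s=open('m1.py').read()
s=s.replace('J={','L2={"top":[L[0],L[1],(-.0675,-.0575,0),(-.0675,.0575,0)],"side":[L[0],(.0675,-.0575,0),(-.0675,-.0575,0),L[3]]}\nJ={').replace('zip(J[n],L)','zip(J[n],L2[n])')
open('m1.py','w').write(s)
E
python3 m1.py
```

```text
['top']
jig [0.5278 0.0503] 10.22 res 0.58
spr [0.5206 0.0422] 14.25 res 0.84
hs [ 0.5486 -0.2761] -21.65 res 0.94
['side']
jig [0.5309 0.0503] 10.21 res 0.92
spr [0.5232 0.0407] 13.65 res 0.59
hs [ 0.5512 -0.2758] -21.97 res 0.83
['top', 'side']
jig [0.5292 0.0503] 10.23 res 1.25
spr [0.5218 0.042 ] 14.06 res 1.14
hs [ 0.5502 -0.2761] -21.22 res 1.55
```

```bash
cat >> h.py <<'E'
from scipy.spatial.transform import Rotation as Ro
JIG=np.array([0.529,0.0503,np.radians(10.2)])
def tool(): 
    s=env.state(); return np.array(s["position"]),Ro.from_euler("xyz",s["orientation"],degrees=True).as_matrix(),s
def plan(target,jaw):
    """target TCP xyz, jaw angle (deg, direction of tool z in world, mod 180). prints total tool shift & turn"""
    p,R,s=tool()
    best=None
    for k in(0,180):
        a=np.radians(jaw+k); z=np.array([np.cos(a),np.sin(a),0]); x=np.array([0,0,-1.]); y=np.cross(z,x)
        Rt=np.c_[x,y,z]; rv=Ro.from_matrix(R.T@Rt).as_rotvec(degrees=True)
        if best is None or np.linalg.norm(rv)<np.linalg.norm(best[0]): best=(rv,Rt)
    rv,Rt=best
    print("turn(tool)",rv.round(2)); print("shift now-frame",(R.T@(target-p)).round(4),"shift after-turn frame",(Rt.T@(target-p)).round(4))
    print("jaw now",np.degrees(np.arctan2(R[1,2],R[0,2])).round(2),"after-turn jaw/y in jig axes:",[ (Ro.from_euler('z',-JIG[2]).as_matrix()@Rt[:,i]).round(2) for i in(1,2)],"pos",p.round(4),"F",s["contact_force"].round(2),"w",round(s["grip_width"],4),"t",round(s["time"],2), "q",s["joint_pos"].round(0))
def jw(x,y,z): return w(JIG,(x,y,z))
def injig():
    p,R,s=tool(); d=Ro.from_euler('z',-JIG[2]).as_matrix()
    print("jig pos",(d@(p-np.array([JIG[0],JIG[1],0]))).round(4),"jaw jig",(d@R[:,2]).round(3),"x",R[:,0].round(3),"Fjig",(d@s["contact_force"]).round(2),"w",round(s["grip_width"],4),"t",round(s["time"],2))
E
python3 - <<'E'
from h import *
plan(jw(-.085,-.006,.23),100.2)
E
```

```text
turn(tool) [-3.15e+01 -9.00e-02 -2.00e-02]
shift now-frame [ 0.1747 -0.4052 -0.4599] shift after-turn frame [ 0.1739 -0.1051 -0.6041]
jaw now 68.7 after-turn jaw/y in jig axes: [array([-1.,  0.,  0.]), array([0., 1., 0.])] pos [0.236  0.6053 0.4039] F [ 0.44 -0.31 -0.02] w 0.0856 t 0.1 q [-72.  31.  -0.  88.   0.  61.  -4.]
```

>>> {"name": "move_arm", "arguments": {
  "gripper": 0.025,
  "increments": [
    {"rx": -6.3},
    {"rx": -6.3, "tz": -0.015},
    {"rx": -6.3, "tz": -0.025},
    {"rx": -6.3, "tz": -0.03},
    {"rx": -6.3, "tz": -0.03},
    {"tz": -0.036, "ty": -0.006},
    {"tz": -0.036, "ty": -0.006},
    {"tz": -0.036, "ty": -0.006},
    {"tz": -0.036, "ty": -0.006},
    {"tz": -0.036, "ty": -0.006},
    {"tz": -0.036, "ty": -0.006},
    {"tz": -0.036, "ty": -0.006}
  ]
}}

```text
invalid input
```

```bash
python3 - <<'E'
from h import *
plan(jw(-.085,-.006,.23),100.2)
E
```

```text
turn(tool) [-3.15e+01 -9.00e-02 -2.00e-02]
shift now-frame [ 0.1747 -0.4052 -0.4599] shift after-turn frame [ 0.1739 -0.1051 -0.6041]
jaw now 68.7 after-turn jaw/y in jig axes: [array([-1.,  0.,  0.]), array([0., 1., 0.])] pos [0.236  0.6053 0.4039] F [ 0.44 -0.31 -0.02] w 0.0856 t 0.1 q [-72.  31.  -0.  88.   0.  61.  -4.]
```

>>> {"name": "move_arm", "arguments": {
  "gripper": 0.025,
  "increments": [
    {"tx": 0, "ty": 0, "tz": -0.005, "rx": -6.3, "ry": 0, "rz": 0},
    {"tx": 0, "ty": 0, "tz": -0.015, "rx": -6.3, "ry": 0, "rz": 0},
    {"tx": 0, "ty": 0, "tz": -0.025, "rx": -6.3, "ry": 0, "rz": 0},
    {"tx": 0, "ty": 0, "tz": -0.03, "rx": -6.3, "ry": 0, "rz": 0},
    {"tx": 0, "ty": 0, "tz": -0.03, "rx": -6.3, "ry": 0, "rz": 0},
    {"tx": 0, "ty": -0.006, "tz": -0.036, "rx": 0, "ry": 0, "rz": 0},
    {"tx": 0, "ty": -0.006, "tz": -0.036, "rx": 0, "ry": 0, "rz": 0},
    {"tx": 0, "ty": -0.006, "tz": -0.036, "rx": 0, "ry": 0, "rz": 0},
    {"tx": 0, "ty": -0.006, "tz": -0.036, "rx": 0, "ry": 0, "rz": 0},
    {"tx": 0, "ty": -0.006, "tz": -0.036, "rx": 0, "ry": 0, "rz": 0},
    {"tx": 0, "ty": -0.006, "tz": -0.036, "rx": 0, "ry": 0, "rz": 0},
    {"tx": 0, "ty": -0.006, "tz": -0.036, "rx": 0, "ry": 0, "rz": 0}
  ]
}}

```text
time: 1.1
position: [0.3135, 0.2594, 0.4046]
orientation: [102.1, 90.0, -157.7]
contact_force: [0.8, 0.2, 0.3]
grip_width: 0.0251
```

```bash
python3 - <<'E'
from h import *
plan(jw(-.085,-.006,.23),100.2)
E
```

```text
turn(tool) [ 0.   -0.   -0.01]
shift now-frame [ 0.1746 -0.0901 -0.2499] shift after-turn frame [ 0.1746 -0.0901 -0.2499]
jaw now 100.2 after-turn jaw/y in jig axes: [array([-1.,  0.,  0.]), array([0., 1., 0.])] pos [0.3135 0.2594 0.4046] F [0.76 0.21 0.28] w 0.0251 t 1.1 q [-45.   7.  -1. 123.   0.  51.  54.]
```

>>> {"name": "move_arm", "arguments": {
  "increments": [
    {"tx": 0, "ty": -0.013, "tz": -0.036, "rx": 0, "ry": 0, "rz": 0},
    {"tx": 0, "ty": -0.013, "tz": -0.036, "rx": 0, "ry": 0, "rz": 0},
    {"tx": 0, "ty": -0.013, "tz": -0.036, "rx": 0, "ry": 0, "rz": 0},
    {"tx": 0.015, "ty": -0.013, "tz": -0.036, "rx": 0, "ry": 0, "rz": 0},
    {"tx": 0.03, "ty": -0.013, "tz": -0.036, "rx": 0, "ry": 0, "rz": 0},
    {"tx": 0.03, "ty": -0.013, "tz": -0.036, "rx": 0, "ry": 0, "rz": 0},
    {"tx": 0.03, "ty": -0.012, "tz": -0.034, "rx": 0, "ry": 0, "rz": 0},
    {"tx": 0.03, "ty": 0, "tz": 0, "rx": 0, "ry": 0, "rz": 0},
    {"tx": 0.025, "ty": 0, "tz": 0, "rx": 0, "ry": 0, "rz": 0},
    {"tx": 0.015, "ty": 0, "tz": 0, "rx": 0, "ry": 0, "rz": 0}
  ]
}}

```text
time: 1.93
position: [0.4379, 0.0433, 0.2391]
orientation: [96.5, 89.8, -163.4]
contact_force: [-0.2, -0.4, 0.5]
grip_width: 0.0249
```

```bash
cat > look.py <<'E'
import sys
from h import *
import cv2
n=sys.argv[1]
for c,(x,y,ww,hh,k) in {"top":(240,220,110,120,5),"side":(225,150,130,120,6)}.items():
    im=eyes.grab_frame(c)["img"][:,:,::-1]
    cv2.imwrite(f"pics/{c}_full{n}.png",im)
    cv2.imwrite(f"pics/{c}{n}.png",cv2.resize(im[y:y+hh,x:x+ww],None,fx=k,fy=k,interpolation=cv2.INTER_CUBIC)[:600,:800])
E
python3 look.py 1; python3 - <<'E'
from h import *
plan(jw(-.07,-.006,.19),100.2);injig()
E
```

```text
turn(tool) [-0.02 -0.02 -0.31]
shift now-frame [ 0.0494 -0.0215 -0.0157] shift after-turn frame [ 0.0495 -0.0212 -0.0157]
jaw now 100.18 after-turn jaw/y in jig axes: [array([-1.,  0.,  0.]), array([0., 1., 0.])] pos [0.4375 0.0437 0.2395] F [-0.44  0.02  0.86] w 0.0253 t 2.03 q [-19.  28.   8. 125.  -8.  28.  96.]
jig pos [-0.0912  0.0097  0.2395] jaw jig [ 0.  1. -0.] x [-0.005 -0.001 -1.   ] Fjig [-0.43  0.1   0.86] w 0.0253 t 2.03
```

View pics/side1.png

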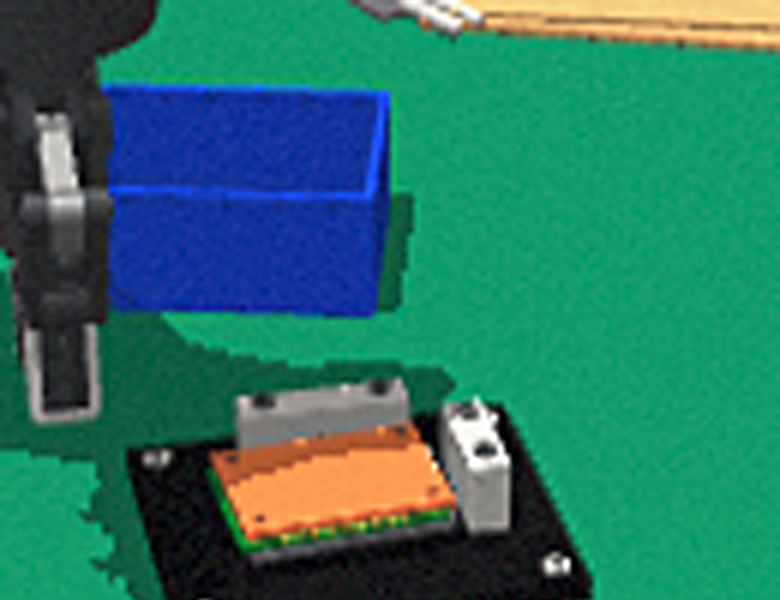

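View pics/top1.png

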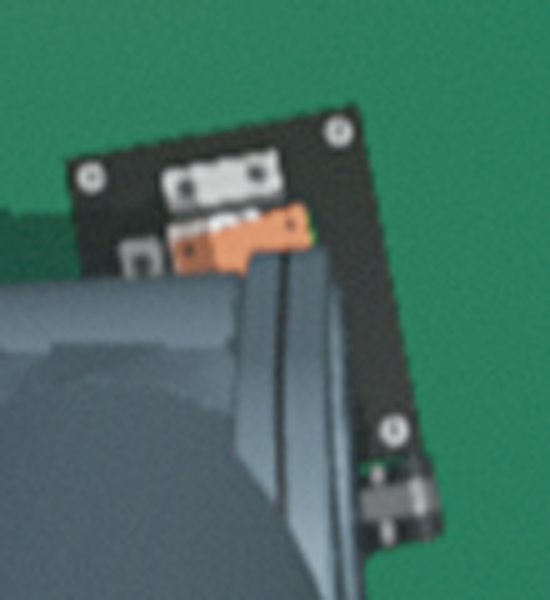

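```bash
python3 - <<'E'
from h import *
for z in(.0635,.0665,.0695):
  for dx in(-.011,.011): print(z,proj("side",jw(-.0912+dx,.0097-.027,z)).round(1),proj("side",jw(-.0912+dx,.0097-.0135,z)).round(1))
E
```

```text
0.0635 [231.2 222.6] [230.3 219. ]
0.0635 [242.9 221.2] [241.9 217.6]
0.0665 [231.1 221.2] [230.2 217.6]
0.0665 [242.8 219.8] [241.8 216.2]
0.0695 [231.  219.8] [230.1 216.2]
0.0695 [242.7 218.4] [241.7 214.9]
```

>>> {"name": "move_arm", "arguments": {
  "increments": [
    {"tx": 0.02, "ty": -0.016, "tz": -0.014, "rx": 0, "ry": 0, "rz": -0.3},
    {"tx": 0.015, "ty": 0, "tz": 0, "rx": 0, "ry": 0, "rz": 0},
    {"tx": 0.008, "ty": 0, "tz": 0, "rx": 0, "ry": 0, "rz": 0},
    {"tx": 0, "ty": 0, "tz": 0, "rx": 0, "ry": 0, "rz": 0}
  ]
}}

```text
time: 2.37
position: [0.4566, 0.0333, 0.1982]
orientation: [-86.4, 89.8, 13.8]
contact_force: [-0.5, 0.1, 0.5]
grip_width: 0.0249
```

```bash
python3 - <<'E'
from h import *
plan(jw(-.07,-.005,.187),100.2);injig()
E
```

```text
turn(tool) [0.01 0.01 0.18]
shift now-frame [ 0.0112 -0.0043 -0.0011] shift after-turn frame [ 0.0112 -0.0043 -0.0011]
jaw now 100.21 after-turn jaw/y in jig axes: [array([-1.,  0.,  0.]), array([0., 1., 0.])] pos [0.4566 0.0333 0.1982] F [-0.53  0.08  0.48] w 0.0249 t 2.37 q [-15.  34.   7. 123. -10.  23.  99.]
jig pos [-0.0743 -0.0039  0.1982] jaw jig [-0.  1.  0.] x [ 0.003  0.001 -1.   ] Fjig [-0.51  0.17  0.48] w 0.0249 t 2.37
```

>>> {"name": "move_arm", "arguments": {
  "increments": [
    {"tx": 0.006, "ty": 0, "tz": -0.001, "rx": 0, "ry": 0, "rz": 0.2},
    {"tx": 0.005, "ty": 0, "tz": 0, "rx": 0, "ry": 0, "rz": 0},
    {"tx": 0, "ty": -0.005, "tz": 0, "rx": 0, "ry": 0, "rz": 0},
    {"tx": 0, "ty": -0.005, "tz": 0, "rx": 0, "ry": 0, "rz": 0},
    {"tx": 0, "ty": -0.003, "tz": 0, "rx": 0, "ry": 0, "rz": 0},
    {"tx": 0, "ty": -0.003, "tz": 0, "rx": 0, "ry": 0, "rz": 0}
  ]
}}

```text
time: 2.87
position: [0.4739, 0.0353, 0.1881]
orientation: [-90.2, 89.8, 10.0]
contact_force: [-0.4, 0.9, 0.2]
grip_width: 0.0252
```

```bash
python3 look.py 2;python3 - <<'E'
from h import *
injig()
E
```

```text
jig pos [-0.057 -0.005  0.188] jaw jig [-0.  1. -0.] x [ 0.003  0.    -1.   ] Fjig [0.05 0.14 0.76] w 0.025 t 2.97
```

View pics/side2.png

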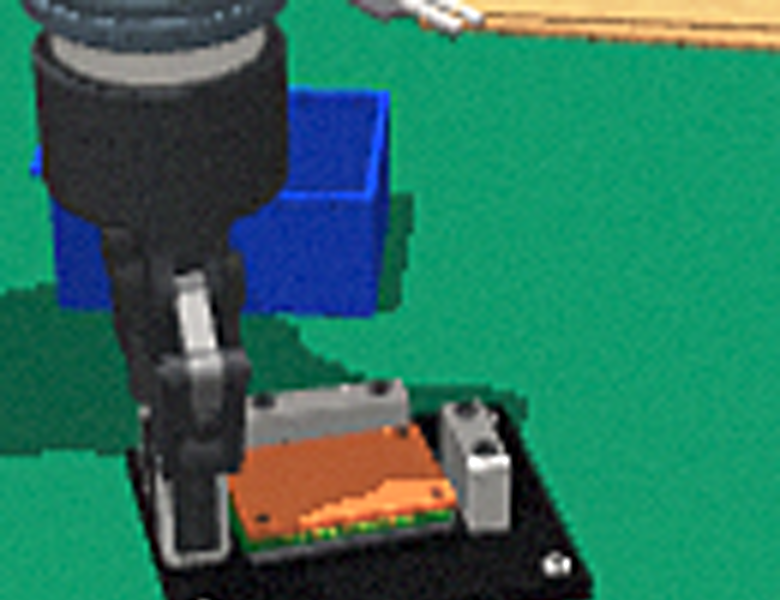

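>>> {"name": "move_arm", "arguments": {
  "increments": [
    {"tx": 0, "ty": -0.002, "tz": 0, "rx": 0, "ry": 0, "rz": 0},
    {"tx": 0, "ty": -0.002, "tz": 0, "rx": 0, "ry": 0, "rz": 0},
    {"tx": 0, "ty": -0.002, "tz": 0, "rx": 0, "ry": 0, "rz": 0},
    {"tx": 0, "ty": -0.002, "tz": 0, "rx": 0, "ry": 0, "rz": 0},
    {"tx": 0, "ty": 0, "tz": 0, "rx": 0, "ry": 0, "rz": 0}
  ]
}}

```text
time: 3.38
position: [0.4814, 0.0365, 0.1877]
orientation: [-90.9, 89.9, 9.3]
contact_force: [0.5, -0.2, -1.0]
grip_width: 0.025
```

```bash
python3 - <<'E'
from h import *
injig()
E
```

```text
jig pos [-0.0493 -0.0051  0.1877] jaw jig [-0.  1. -0.] x [ 0.002  0.    -1.   ] Fjig [ 0.47 -0.29 -0.95] w 0.025 t 3.38
```

>>> {"name": "move_arm", "arguments": {
  "increments": [
    {"tx": 0, "ty": -0.001, "tz": 0, "rx": 0, "ry": 0, "rz": 0},
    {"tx": 0, "ty": -0.001, "tz": 0, "rx": 0, "ry": 0, "rz": 0},
    {"tx": 0, "ty": 0, "tz": 0, "rx": 0, "ry": 0, "rz": 0}
  ]
}}

```text
time: 3.63
position: [0.483, 0.0368, 0.1877]
orientation: [-90.6, 89.9, 9.6]
contact_force: [0.0, 0.2, -0.2]
grip_width: 0.0248
```

```bash
python3 - <<'E'
from h import *
injig()
E
```

```text
jig pos [-0.0476 -0.0051  0.1877] jaw jig [-0.  1. -0.] x [ 0.002  0.    -1.   ] Fjig [ 0.05  0.22 -0.15] w 0.0248 t 3.63
```

>>> {"name": "move_arm", "arguments": {
  "increments": [
    {"tx": 0, "ty": -0.001, "tz": 0, "rx": 0, "ry": 0, "rz": 0},
    {"tx": 0, "ty": -0.001, "tz": 0, "rx": 0, "ry": 0, "rz": 0},
    {"tx": 0, "ty": 0, "tz": 0, "rx": 0, "ry": 0, "rz": 0}
  ]
}}

```text
time: 3.88
position: [0.4848, 0.0372, 0.1876]
orientation: [-87.7, 89.9, 12.6]
contact_force: [-1.2, 0.1, 0.5]
grip_width: 0.0254
```

```bash
python3 look.py 3; python3 - <<'E'
from h import *
injig()
E
```

```text
jig pos [-0.0458 -0.0051  0.1876] jaw jig [-0.  1.  0.] x [ 0.001  0.    -1.   ] Fjig [-0.8  -0.14 -0.49] w 0.025 t 3.98
```

View pics/side3.png

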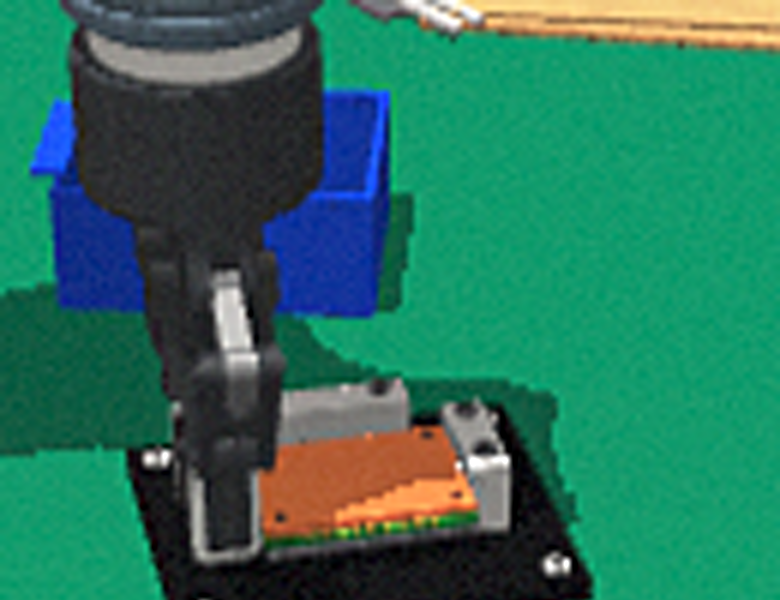

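View pics/top3.png

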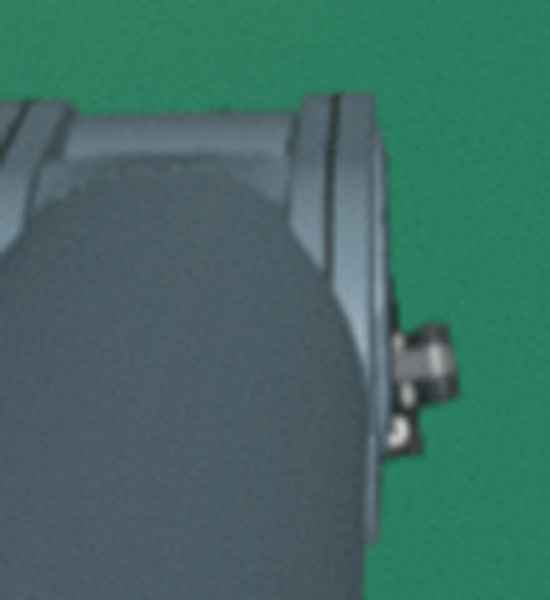

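>>> {"name": "move_arm", "arguments": {
  "increments": [
    {"tx": 0, "ty": -0.001, "tz": 0, "rx": 0, "ry": 0, "rz": 0},
    {"tx": 0, "ty": -0.0005, "tz": 0, "rx": 0, "ry": 0, "rz": 0},
    {"tx": 0, "ty": 0, "tz": 0, "rx": 0, "ry": 0, "rz": 0}
  ]
}}

```text
time: 4.23
position: [0.4855, 0.0373, 0.1874]
orientation: [79.5, 90.0, 179.7]
contact_force: [-5.1, -0.3, 1.0]
grip_width: 0.0248
```

```bash
python3 - <<'E'
from h import *
injig()
E
```

```text
jig pos [-0.0451 -0.0051  0.1874] jaw jig [-0.  1.  0.] x [-0.001  0.    -1.   ] Fjig [-5.12  0.58  0.99] w 0.0248 t 4.23
```

Contact with the end fence (-5 N). Press a little more.

>>> {"name": "move_arm", "arguments": {
  "increments": [
    {"tx": 0, "ty": -0.001, "tz": 0, "rx": 0, "ry": 0, "rz": 0},
    {"tx": 0, "ty": -0.001, "tz": 0, "rx": 0, "ry": 0, "rz": 0},
    {"tx": 0, "ty": 0, "tz": 0, "rx": 0, "ry": 0, "rz": 0}
  ]
}}

```text
time: 4.48
position: [0.4862, 0.0374, 0.187]
orientation: [85.1, 89.7, -174.7]
contact_force: [-8.3, -0.4, 3.8]
grip_width: 0.0249
```

```bash
python3 - <<'E'
from h import *
injig()
E
```

```text
jig pos [-0.0444 -0.0051  0.187 ] jaw jig [-0.  1.  0.] x [-0.005 -0.    -1.   ] Fjig [-8.26  1.07  3.76] w 0.0249 t 4.48
```

>>> {"name": "move_arm", "arguments": {
  "gripper": 0.04,
  "increments": [
    {"tx": 0, "ty": 0.006, "tz": 0, "rx": 0, "ry": 0, "rz": 0},
    {"tx": 0, "ty": 0.012, "tz": 0, "rx": 0, "ry": 0, "rz": 0},
    {"tx": -0.03, "ty": 0.005, "tz": 0, "rx": 0, "ry": 0, "rz": 0},
    {"tx": -0.03, "ty": 0, "tz": 0, "rx": 7, "ry": 0, "rz": 0},
    {"tx": 0, "ty": 0, "tz": 0, "rx": 7, "ry": 0, "rz": 0},
    {"tx": 0, "ty": 0, "tz": 0, "rx": 7, "ry": 0, "rz": 0},
    {"tx": 0, "ty": 0, "tz": 0, "rx": 7, "ry": 0, "rz": 0},
    {"tx": 0, "ty": 0, "tz": 0, "rx": 7, "ry": 0, "rz": 0},
    {"tx": 0, "ty": 0, "tz": 0, "rx": 7, "ry": 0, "rz": 0},
    {"tx": 0, "ty": 0, "tz": 0, "rx": 7, "ry": 0, "rz": 0},
    {"tx": 0, "ty": 0, "tz": 0, "rx": 7, "ry": 0, "rz": 0},
    {"tx": 0, "ty": 0, "tz": 0, "rx": 7, "ry": 0, "rz": 0}
  ]
}}

```text
time: 5.48
position: [0.4664, 0.0338, 0.2481]
orientation: [-32.7, 89.7, 4.1]
contact_force: [0.2, -0.3, -0.4]
grip_width: 0.0401
```

```bash
python3 - <<'E'
from h import *
plan(jw(-.001,-.075,.22),10.2);injig()
E
```

```text
turn(tool) [26.67  0.27  0.1 ]
shift now-frame [ 0.0284 -0.0909  0.0252] shift after-turn frame [ 0.0281 -0.0699  0.0635]
jaw now 36.87 after-turn jaw/y in jig axes: [array([-0.,  1.,  0.]), array([1., 0., 0.])] pos [0.4664 0.0338 0.2481] F [ 0.22 -0.28 -0.41] w 0.0401 t 5.48 q [-30.  30.  26. 122. -25.  32.  50.]
jig pos [-0.0645 -0.0051  0.2481] jaw jig [0.894 0.449 0.004] x [ 0.005  0.    -1.   ] Fjig [ 0.17 -0.31 -0.41] w 0.0401 t 5.48
```

>>> {"name": "move_arm", "arguments": {
  "increments": [
    {"tx": 0, "ty": 0, "tz": 0, "rx": 6.7, "ry": 0, "rz": 0},
    {"tx": 0, "ty": 0, "tz": 0, "rx": 6.7, "ry": 0, "rz": 0},
    {"tx": 0, "ty": 0, "tz": 0, "rx": 6.7, "ry": 0, "rz": 0},
    {"tx": 0, "ty": 0, "tz": 0, "rx": 6.6, "ry": 0.3, "rz": 0.1},
    {"tx": 0, "ty": -0.023, "tz": 0.021, "rx": 0, "ry": 0, "rz": 0},
    {"tx": 0, "ty": -0.023, "tz": 0.021, "rx": 0, "ry": 0, "rz": 0},
    {"tx": 0.01, "ty": -0.024, "tz": 0.021, "rx": 0, "ry": 0, "rz": 0},
    {"tx": 0.018, "ty": 0, "tz": 0, "rx": 0, "ry": 0, "rz": 0},
    {"tx": 0, "ty": 0, "tz": 0, "rx": 0, "ry": 0, "rz": 0}
  ]
}}

```text
time: 6.23
position: [0.5409, -0.0248, 0.2176]
orientation: [-178.7, 89.8, -168.3]
contact_force: [-1.5, 0.7, -0.0]
grip_width: 0.0397
```

```bash
python3 look.py 4; python3 - <<'E'
from h import *
plan(jw(-.001,-.072,.189),10.2);injig()
E
```

```text
turn(tool) [ 0.3  -0.22 -0.08]
shift now-frame [0.0301 0.0026 0.0013] shift after-turn frame [0.0301 0.0026 0.0012]
jaw now 10.5 after-turn jaw/y in jig axes: [array([-0.,  1.,  0.]), array([1., 0., 0.])] pos [ 0.5401 -0.0235  0.2191] F [ 0.17 -0.46 -0.58] w 0.0402 t 6.33 q [-25.  40.  30. 112. -33.  37.  37.]
jig pos [-0.0022 -0.0746  0.2191] jaw jig [ 1.     0.005 -0.004] x [-0.004  0.001 -1.   ] Fjig [ 0.08 -0.48 -0.58] w 0.0402 t 6.33
```

View pics/top4.png

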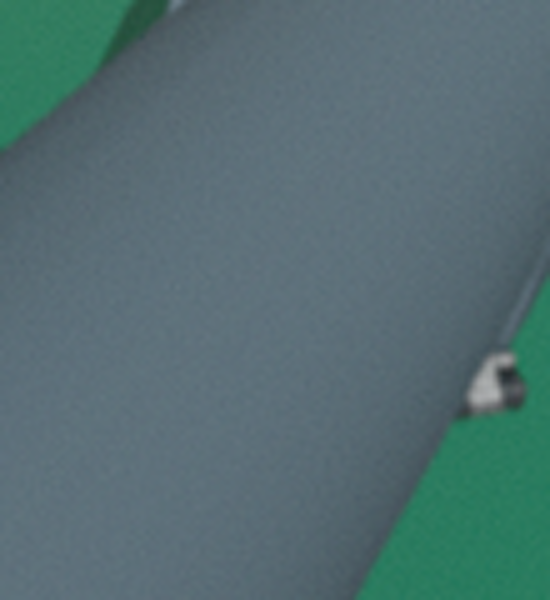

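View pics/side4.png

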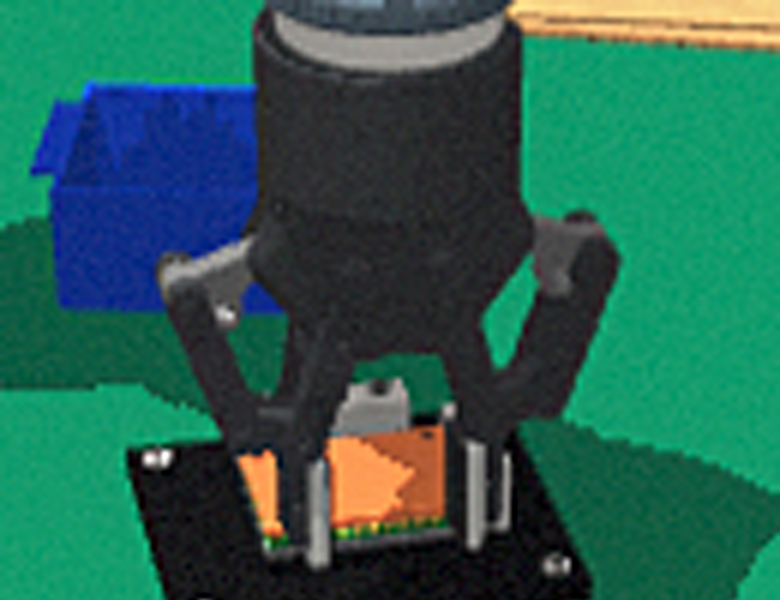

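>>> {"name": "move_arm", "arguments": {
  "increments": [
    {"tx": 0.012, "ty": 0, "tz": 0.0, "rx": 0.3, "ry": -0.2, "rz": -0.1},
    {"tx": 0.012, "ty": 0, "tz": 0, "rx": 0, "ry": 0, "rz": 0},
    {"tx": 0.009, "ty": 0, "tz": 0, "rx": 0, "ry": 0, "rz": 0},
    {"tx": 0, "ty": 0.004, "tz": 0, "rx": 0, "ry": 0, "rz": 0},
    {"tx": 0, "ty": 0.004, "tz": 0, "rx": 0, "ry": 0, "rz": 0},
    {"tx": 0, "ty": 0.003, "tz": 0, "rx": 0, "ry": 0, "rz": 0},
    {"tx": 0, "ty": 0.003, "tz": 0, "rx": 0, "ry": 0, "rz": 0},
    {"tx": 0, "ty": 0, "tz": 0, "rx": 0, "ry": 0, "rz": 0}
  ]
}}

```text
time: 7.0
position: [0.5378, -0.0087, 0.1867]
orientation: [24.1, 90.0, 34.4]
contact_force: [-0.1, 0.5, -0.4]
grip_width: 0.04
```

```bash
python3 look.py 5; python3 - <<'E'
from h import *
plan(jw(-.001,-.05,.187),10.2);injig()
E
```

```text
turn(tool) [0.03 0.03 0.02]
shift now-frame [-0.0003  0.0105  0.001 ] shift after-turn frame [-0.0003  0.0105  0.001 ]
jaw now 10.23 after-turn jaw/y in jig axes: [array([-0.,  1.,  0.]), array([1., 0., 0.])] pos [ 0.5378 -0.0096  0.1867] F [0.59 0.21 0.23] w 0.0401 t 7.1 q [-25.  43.  28. 113. -36.  33.  38.]
jig pos [-0.002  -0.0605  0.1867] jaw jig [1.    0.001 0.001] x [ 0.001 -0.    -1.   ] Fjig [0.61 0.1  0.23] w 0.0401 t 7.1
```

View pics/side5.png

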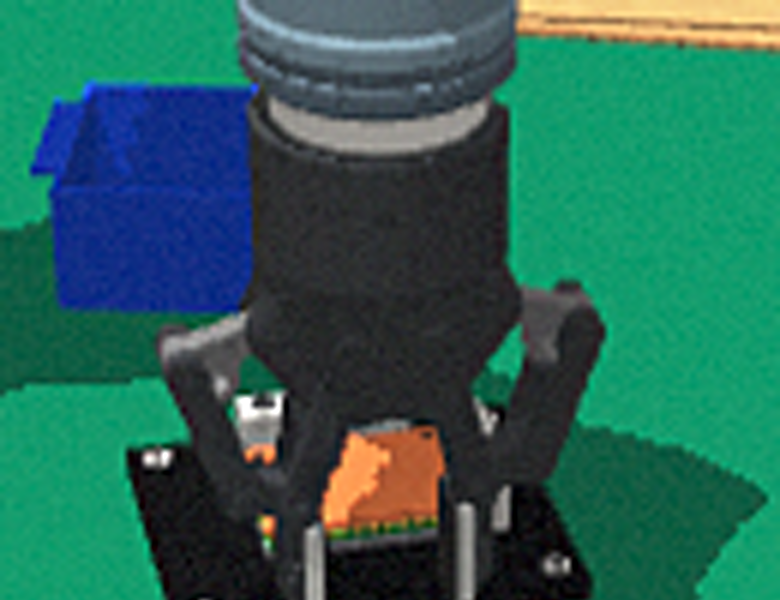

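>>> {"name": "move_arm", "arguments": {
  "increments": [
    {"tx": 0, "ty": 0.003, "tz": 0.0, "rx": 0, "ry": 0, "rz": 0},
    {"tx": 0, "ty": 0.003, "tz": 0.0, "rx": 0, "ry": 0, "rz": 0},
    {"tx": 0, "ty": 0.003, "tz": 0.0, "rx": 0, "ry": 0, "rz": 0},
    {"tx": 0, "ty": 0.002, "tz": 0.0, "rx": 0, "ry": 0, "rz": 0},
    {"tx": 0, "ty": 0.002, "tz": 0.0, "rx": 0, "ry": 0, "rz": 0},
    {"tx": 0, "ty": 0.002, "tz": 0.0, "rx": 0, "ry": 0, "rz": 0},
    {"tx": 0, "ty": 0.002, "tz": 0.0, "rx": 0, "ry": 0, "rz": 0},
    {"tx": 0, "ty": 0.002, "tz": 0.0, "rx": 0, "ry": 0, "rz": 0},
    {"tx": 0, "ty": 0.001, "tz": 0.0, "rx": 0, "ry": 0, "rz": 0},
    {"tx": 0, "ty": 0.001, "tz": 0.0, "rx": 0, "ry": 0, "rz": 0},
    {"tx": 0, "ty": 0, "tz": 0, "rx": 0, "ry": 0, "rz": 0}
  ]
}}

```text
time: 8.02
position: [0.5339, 0.011, 0.1863]
orientation: [-119.8, 90.0, -109.6]
contact_force: [-0.3, -0.2, 0.2]
grip_width: 0.0397
```

```bash
python3 - <<'E'
from h import *
injig()
E
```

```text
jig pos [-0.0021 -0.0395  0.1863] jaw jig [ 1.  0. -0.] x [-0. -0. -1.] Fjig [-0.31 -0.13  0.22] w 0.0397 t 8.02
```

>>> {"name": "move_arm", "arguments": {
  "increments": [
    {"tx": 0, "ty": 0.001, "tz": 0.0, "rx": 0, "ry": 0, "rz": 0},
    {"tx": 0, "ty": 0.001, "tz": 0.0, "rx": 0, "ry": 0, "rz": 0},
    {"tx": 0, "ty": 0.001, "tz": 0.0, "rx": 0, "ry": 0, "rz": 0},
    {"tx": 0, "ty": 0.001, "tz": 0, "rx": 0, "ry": 0, "rz": 0},
    {"tx": 0, "ty": 0, "tz": 0, "rx": 0, "ry": 0, "rz": 0}
  ]
}}

```text
time: 8.43
position: [0.5332, 0.015, 0.1863]
orientation: [-103.1, 90.0, -92.9]
contact_force: [-0.1, -0.1, 0.5]
grip_width: 0.0403
```

```bash
python3 - <<'E'
from h import *
injig()
E
```

```text
jig pos [-0.0021 -0.0355  0.1863] jaw jig [ 1.  0. -0.] x [-0. -0. -1.] Fjig [-0.11 -0.04  0.49] w 0.0403 t 8.43
```

>>> {"name": "move_arm", "arguments": {
  "increments": [
    {"tx": 0, "ty": 0.001, "tz": 0.0, "rx": 0, "ry": 0, "rz": 0},
    {"tx": 0, "ty": 0.001, "tz": 0.0, "rx": 0, "ry": 0, "rz": 0},
    {"tx": 0, "ty": 0, "tz": 0, "rx": 0, "ry": 0, "rz": 0}
  ]
}}

```text
time: 8.68
position: [0.5329, 0.0164, 0.1864]
orientation: [-81.1, 89.9, -71.0]
contact_force: [0.0, -1.5, 0.3]
grip_width: 0.0403
```

```bash
python3 look.py 6; python3 - <<'E'
from h import *
injig()
E
```

```text
jig pos [-0.0021 -0.0341  0.1864] jaw jig [ 1. -0.  0.] x [ 0.    -0.001 -1.   ] Fjig [ 0.41 -1.96 -1.09] w 0.04 t 8.78
```

View pics/side6.png

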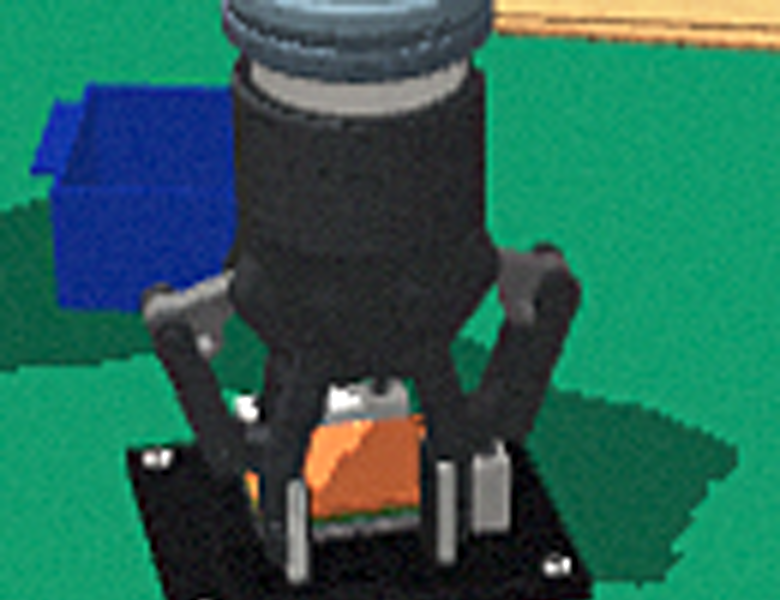

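>>> {"name": "move_arm", "arguments": {
  "increments": [
    {"tx": 0, "ty": 0.001, "tz": 0.0, "rx": 0, "ry": 0, "rz": 0},
    {"tx": 0, "ty": 0.001, "tz": 0.0, "rx": 0, "ry": 0, "rz": 0},
    {"tx": 0, "ty": 0, "tz": 0, "rx": 0, "ry": 0, "rz": 0}
  ]
}}

```text
time: 9.03
position: [0.5327, 0.0168, 0.1865]
orientation: [-77.3, 89.8, -67.1]
contact_force: [1.0, -7.4, -1.1]
grip_width: 0.04
```

```bash
python3 - <<'E'
from h import *
injig()
E
```

```text
jig pos [-0.0022 -0.0336  0.1865] jaw jig [ 1.    -0.001  0.001] x [ 0.001 -0.003 -1.   ] Fjig [-0.29 -7.47 -1.13] w 0.04 t 9.03
```

>>> {"name": "move_arm", "arguments": {
  "gripper": 0.085,
  "increments": [
    {"tx": 0, "ty": -0.006, "tz": 0.0, "rx": 0, "ry": 0, "rz": 0},
    {"tx": 0, "ty": -0.015, "tz": 0.0, "rx": 0, "ry": 0, "rz": 0},
    {"tx": -0.02, "ty": -0.02, "tz": 0, "rx": 0, "ry": 0, "rz": 0},
    {"tx": -0.03, "ty": -0.03, "tz": 0, "rx": 0, "ry": 0, "rz": 0},
    {"tx": -0.03, "ty": -0.035, "tz": 0, "rx": 0, "ry": 0, "rz": 0},
    {"tx": -0.01, "ty": -0.035, "tz": 0, "rx": -6, "ry": 0, "rz": 0},
    {"tx": 0, "ty": -0.035, "tz": 0, "rx": -6, "ry": 0, "rz": 0},
    {"tx": 0, "ty": -0.035, "tz": 0, "rx": -6, "ry": 0, "rz": 0},
    {"tx": 0, "ty": -0.03, "tz": 0, "rx": -6, "ry": 0, "rz": 0},
    {"tx": 0, "ty": -0.02, "tz": 0, "rx": -6, "ry": 0, "rz": 0}
  ]
}}

```text
time: 9.87
position: [0.6053, -0.2287, 0.2734]
orientation: [-105.5, 89.9, -65.2]
contact_force: [0.4, 0.0, 0.1]
grip_width: 0.0848
```

```bash
python3 look.py 7; python3 - <<'E'
from h import *
plan(np.array([.550,-.276,.25]),68.4);injig()
E
```

```text
turn(tool) [-28.28  -0.03   0.15]
shift now-frame [ 0.0234  0.     -0.0729] shift after-turn frame [ 0.0235  0.0345 -0.0642]
jaw now 40.12 after-turn jaw/y in jig axes: [array([-0.85,  0.53,  0.  ]), array([0.53, 0.85, 0.  ])] pos [ 0.6057 -0.229   0.2735] F [-0.26 -0.95  0.29] w 0.085 t 9.97 q [ -1.  42.  26.  95. -23.  48.  75.]
jig pos [ 0.026  -0.2885  0.2735] jaw jig [0.867 0.499 0.   ] x [ 0.002 -0.002 -1.   ] Fjig [-0.43 -0.89  0.29] w 0.085 t 9.97
```

View pics/side7.png

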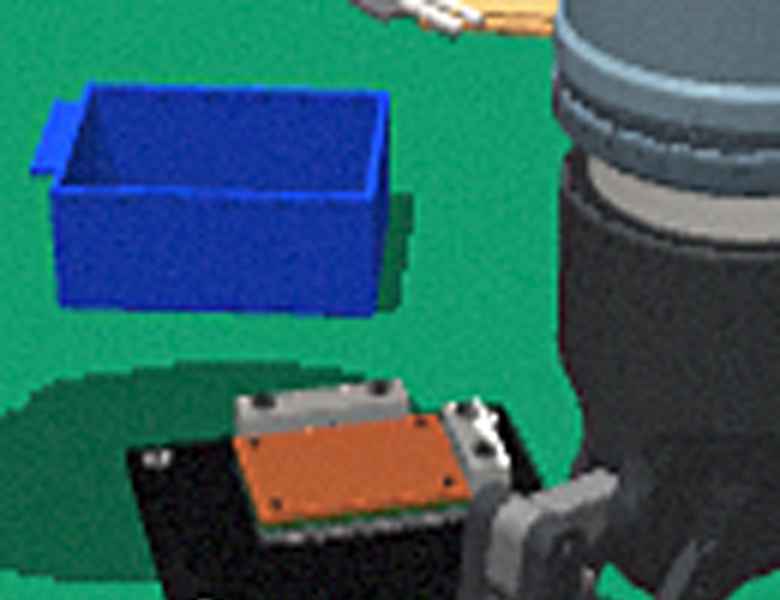

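View pics/top7.png

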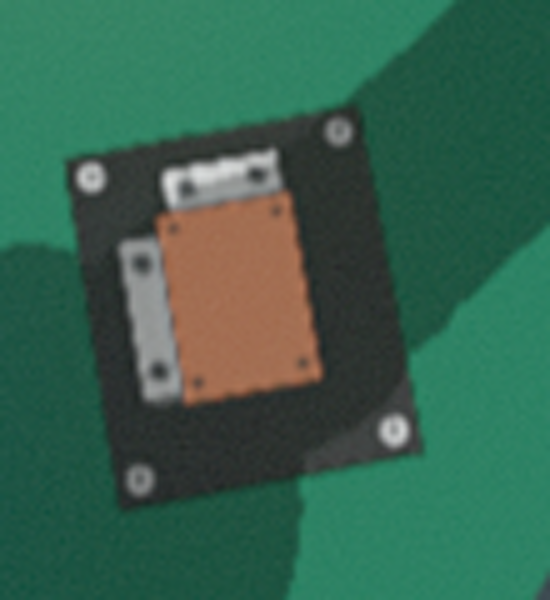

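```bash
python3 - <<'E'
import cv2
s=cv2.imread("pics/side_full7.png"); t=cv2.imread("pics/top_full7.png")
cv2.imwrite("pics/z7.png",cv2.resize(s[210:245,258:318],None,fx=13,fy=13,interpolation=cv2.INTER_LANCZOS4))
cv2.imwrite("pics/zt7.png",cv2.resize(t[248:306,262:310],None,fx=10,fy=10,interpolation=cv2.INTER_LANCZOS4))
E
```

```text
(no output)
```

View pics/z7.png

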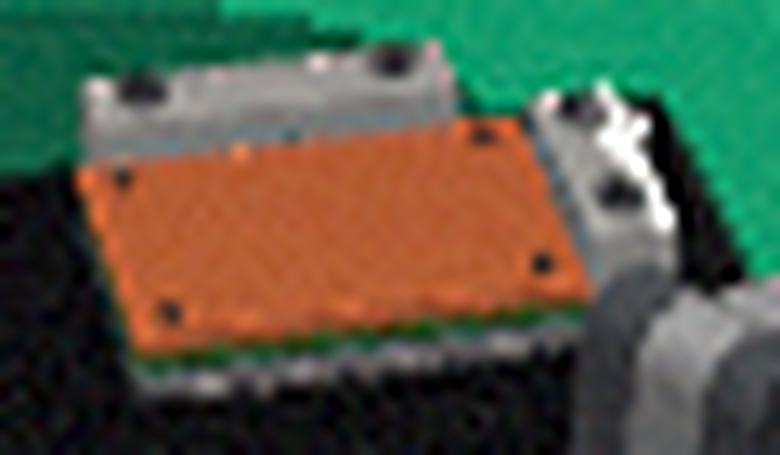

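View pics/zt7.png

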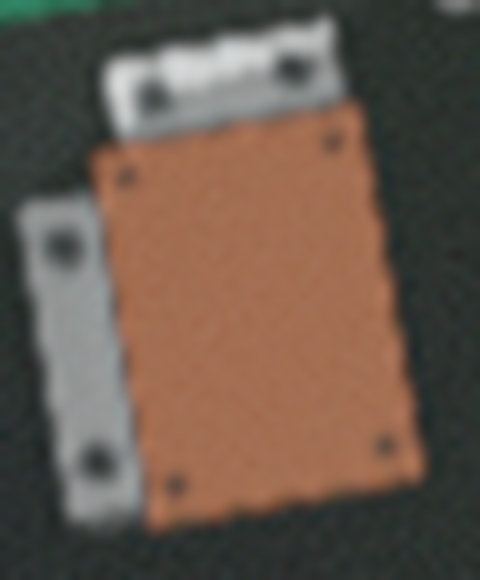

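>>> {"name": "move_arm", "arguments": {
  "gripper": 0.025,
  "increments": [
    {"tx": 0, "ty": 0, "tz": 0, "rx": -6.7, "ry": 0, "rz": 0},
    {"tx": 0, "ty": 0, "tz": 0, "rx": -6.7, "ry": 0, "rz": 0},
    {"tx": 0, "ty": 0, "tz": 0, "rx": -6.7, "ry": 0, "rz": 0},
    {"tx": 0, "ty": 0.01, "tz": 0, "rx": -6.7, "ry": 0, "rz": 0},
    {"tx": 0, "ty": 0.02, "tz": 0, "rx": -6.7, "ry": 0, "rz": 0},
    {"tx": 0, "ty": 0.02, "tz": 0, "rx": -6.7, "ry": 0, "rz": 0},
    {"tx": 0, "ty": 0.02, "tz": 0, "rx": -6.7, "ry": 0, "rz": 0},
    {"tx": 0, "ty": 0.02, "tz": 0, "rx": -6.7, "ry": 0, "rz": 0},
    {"tx": 0, "ty": 0.012, "tz": 0.01, "rx": -6.4, "ry": 0, "rz": 0},
    {"tx": 0, "ty": 0, "tz": 0.03, "rx": 0, "ry": 0, "rz": 0},
    {"tx": 0, "ty": 0, "tz": 0.035, "rx": 0, "ry": 0, "rz": 0},
    {"tx": 0, "ty": 0, "tz": 0.035, "rx": 0, "ry": 0, "rz": 0}
  ]
}}

```text
time: 10.97
position: [0.4877, -0.0932, 0.273]
orientation: [31.6, 89.9, 131.7]
contact_force: [0.7, 1.1, 0.2]
grip_width: 0.025
```

```bash
python3 - <<'E'
from h import *
plan(jw(-.07,-.001,.2),100.2);injig()
E
```

```text
turn(tool) [-0.14  0.05 -0.03]
shift now-frame [0.0731 0.0043 0.1328] shift after-turn frame [0.073  0.004  0.1329]
jaw now 100.06 after-turn jaw/y in jig axes: [array([-1.,  0.,  0.]), array([0., 1., 0.])] pos [ 0.4877 -0.0932  0.273 ] F [0.72 1.07 0.24] w 0.025 t 10.97 q [ -2.  28.  10. 117.  -8.  36. 113.]
jig pos [-0.066  -0.1339  0.273 ] jaw jig [0.002 1.    0.001] x [-0.001  0.001 -1.   ] Fjig [0.9  0.93 0.24] w 0.025 t 10.97
```

>>> {"name": "move_arm", "arguments": {
  "increments": [
    {"tx": 0, "ty": 0.002, "tz": 0.035, "rx": 0, "ry": 0, "rz": 0},
    {"tx": 0, "ty": 0.002, "tz": 0.035, "rx": 0, "ry": 0, "rz": 0},
    {"tx": 0.01, "ty": 0, "tz": 0.03, "rx": 0, "ry": 0, "rz": 0},
    {"tx": 0.02, "ty": 0, "tz": 0.023, "rx": 0, "ry": 0, "rz": 0},
    {"tx": 0.025, "ty": 0, "tz": 0.01, "rx": 0, "ry": 0, "rz": 0},
    {"tx": 0.018, "ty": 0, "tz": 0, "rx": 0, "ry": 0, "rz": 0},
    {"tx": 0.008, "ty": 0, "tz": 0, "rx": 0, "ry": 0, "rz": 0},
    {"tx": 0, "ty": 0, "tz": 0, "rx": 0, "ry": 0, "rz": 0}
  ]
}}

```text
time: 11.63
position: [0.4602, 0.0358, 0.1906]
orientation: [88.4, 89.8, -171.4]
contact_force: [-0.1, 0.4, -0.3]
grip_width: 0.0248
```

```bash
python3 - <<'E'
from h import *
plan(jw(-.053,-.001,.187),100.2);injig()
E
```

```text
turn(tool) [ 0.01  0.01 -0.22]
shift now-frame [ 0.0035 -0.0173  0.0011] shift after-turn frame [ 0.0036 -0.0173  0.0011]
jaw now 100.21 after-turn jaw/y in jig axes: [array([-1.,  0.,  0.]), array([0., 1., 0.])] pos [0.4602 0.0358 0.1906] F [-0.12  0.38 -0.26] w 0.0248 t 11.63 q [-16.  35.   7. 123. -10.  23. 100.]
jig pos [-0.0703 -0.0021  0.1906] jaw jig [-0.  1.  0.] x [-0.004 -0.001 -1.   ] Fjig [-0.05  0.4  -0.26] w 0.0248 t 11.63
```

>>> {"name": "move_arm", "arguments": {
  "increments": [
    {"tx": 0.0035, "ty": -0.004, "tz": 0, "rx": 0, "ry": 0, "rz": -0.2},
    {"tx": 0, "ty": -0.005, "tz": 0, "rx": 0, "ry": 0, "rz": 0},
    {"tx": 0, "ty": -0.005, "tz": 0, "rx": 0, "ry": 0, "rz": 0},
    {"tx": 0, "ty": -0.004, "tz": 0, "rx": 0, "ry": 0, "rz": 0},
    {"tx": 0, "ty": -0.003, "tz": 0, "rx": 0, "ry": 0, "rz": 0},
    {"tx": 0, "ty": -0.002, "tz": 0, "rx": 0, "ry": 0, "rz": 0},
    {"tx": 0, "ty": -0.001, "tz": 0, "rx": 0, "ry": 0, "rz": 0},
    {"tx": 0, "ty": -0.001, "tz": 0, "rx": 0, "ry": 0, "rz": 0},
    {"tx": 0, "ty": -0.001, "tz": 0, "rx": 0, "ry": 0, "rz": 0},
    {"tx": 0, "ty": 0, "tz": 0, "rx": 0, "ry": 0, "rz": 0}
  ]
}}

```text
time: 12.47
position: [0.4853, 0.0395, 0.188]
orientation: [93.3, 89.9, -166.5]
contact_force: [-5.5, -1.0, 2.5]
grip_width: 0.025
```

```bash
python3 - <<'E'
from h import *
injig()
E
```

```text
jig pos [-0.045  -0.0028  0.188 ] jaw jig [ 0.  1. -0.] x [-0.002 -0.    -1.   ] Fjig [-5.63 -0.05  2.52] w 0.025 t 12.47
```

>>> {"name": "move_arm", "arguments": {
  "gripper": 0.025,
  "increments": [
    {"tx": 0, "ty": -0.0015, "tz": 0, "rx": 0, "ry": 0, "rz": 0},
    {"tx": 0, "ty": 0, "tz": 0, "rx": 0, "ry": 0, "rz": 0},
    {"tx": 0, "ty": 0.006, "tz": 0, "rx": 0, "ry": 0, "rz": 0},
    {"tx": 0, "ty": 0.012, "tz": 0, "rx": 0, "ry": 0, "rz": 0},
    {"tx": -0.03, "ty": 0.005, "tz": 0, "rx": 0, "ry": 0, "rz": 0},
    {"tx": -0.03, "ty": 0, "tz": -0.01, "rx": 0, "ry": 0, "rz": 0},
    {"tx": -0.02, "ty": 0, "tz": -0.03, "rx": 0, "ry": 0, "rz": 0},
    {"tx": 0, "ty": 0, "tz": -0.036, "rx": 0, "ry": 0, "rz": 0},
    {"tx": 0, "ty": 0, "tz": -0.036, "rx": 0, "ry": 0, "rz": 0},
    {"tx": 0, "ty": 0, "tz": -0.036, "rx": 0, "ry": 0, "rz": 0}
  ]
}}

```text
time: 13.3
position: [0.4924, -0.111, 0.2694]
orientation: [-100.3, 89.6, -0.0]
contact_force: [0.3, -0.7, -1.5]
grip_width: 0.0254
```

```bash
python3 - <<'E'
from h import *
plan(np.array([.550,-.276,.26]),68.4);injig()
E
```

```text
turn(tool) [31.85  0.04  0.4 ]
shift now-frame [ 0.0098 -0.0272 -0.1726] shift after-turn frame [ 0.0094 -0.1143 -0.1322]
jaw now 100.25 after-turn jaw/y in jig axes: [array([-0.85,  0.53,  0.  ]), array([0.53, 0.85, 0.  ])] pos [ 0.4924 -0.111   0.2694] F [ 0.34 -0.7  -1.54] w 0.0254 t 13.3 q [ -0.  29.  10. 116.  -8.  36. 115.]
jig pos [-0.0646 -0.1523  0.2694] jaw jig [-0.001  1.    -0.001] x [ 0.007 -0.    -1.   ] Fjig [ 0.21 -0.74 -1.54] w 0.0254 t 13.3
```

>>> {"name": "move_arm", "arguments": {
  "gripper": 0.085,
  "increments": [
    {"tx": 0, "ty": 0, "tz": -0.02, "rx": 6.4, "ry": 0, "rz": 0},
    {"tx": 0, "ty": 0, "tz": 0, "rx": 6.4, "ry": 0, "rz": 0},
    {"tx": 0, "ty": 0, "tz": 0, "rx": 6.4, "ry": 0, "rz": 0.2},
    {"tx": 0, "ty": 0, "tz": 0, "rx": 6.4, "ry": 0, "rz": 0.2},
    {"tx": 0, "ty": 0, "tz": 0, "rx": 6.3, "ry": 0, "rz": 0},
    {"tx": 0, "ty": -0.025, "tz": -0.029, "rx": 0, "ry": 0, "rz": 0},
    {"tx": 0, "ty": -0.025, "tz": -0.029, "rx": 0, "ry": 0, "rz": 0},
    {"tx": 0, "ty": -0.025, "tz": -0.029, "rx": 0, "ry": 0, "rz": 0},
    {"tx": 0, "ty": -0.025, "tz": -0.025, "rx": 0, "ry": 0, "rz": 0},
    {"tx": 0, "ty": 0, "tz": 0, "rx": 0, "ry": 0, "rz": 0}
  ]
}}

```text
time: 14.13
position: [0.5477, -0.278, 0.2693]
orientation: [-144.2, 89.6, -76.3]
contact_force: [-0.7, -0.1, 0.3]
grip_width: 0.085
```

```bash
sed -i 's/"side":(225,150,130,120,6)}/"side":(225,150,130,120,6)} if len(sys.argv)<3 else {"top":(400,210,110,120,5),"side":(230,270,130,120,6)}/' look.py; sed -i 's/for c,(x,y,ww,hh,k) in {\(.*\)\.items/for c,(x,y,ww,hh,k) in ({\1).items/' look.py; python3 look.py 8 h; python3 - <<'E'
from h import *
plan(np.array([.550,-.276,.185]),68.4);injig()
E
```

```text
turn(tool) [-0.25 -0.04 -0.12]
shift now-frame [ 0.0831 -0.0047 -0.0026] shift after-turn frame [ 0.0831 -0.0045 -0.0027]
jaw now 68.15 after-turn jaw/y in jig axes: [array([-0.85,  0.53,  0.  ]), array([0.53, 0.85, 0.  ])] pos [ 0.5468 -0.2718  0.2681] F [-0.51  1.08 -0.33] w 0.0853 t 14.23 q [  9.  38.  18. 100. -16.  44. 104.]
jig pos [-0.0395 -0.3202  0.2681] jaw jig [ 0.531  0.848 -0.001] x [-0.002  0.    -1.   ] Fjig [-0.31  1.15 -0.33] w 0.0853 t 14.23
```

View pics/side8.png

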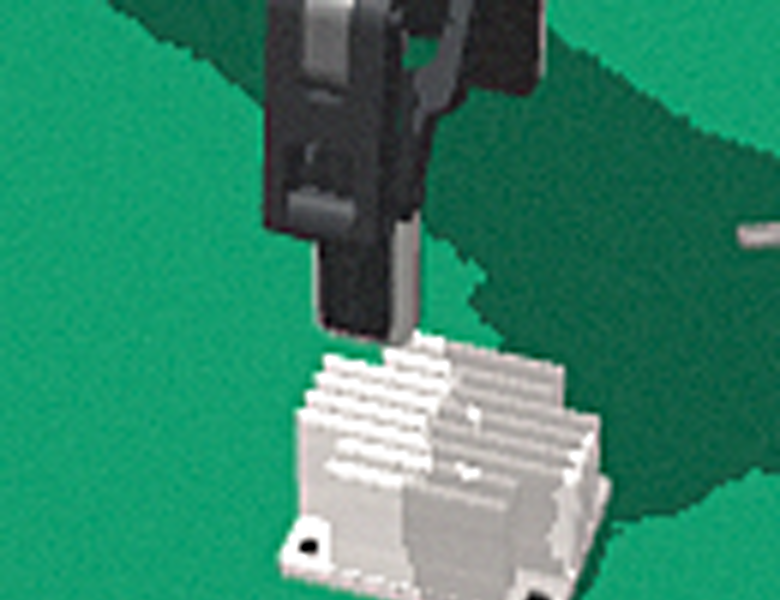

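View pics/top8.png

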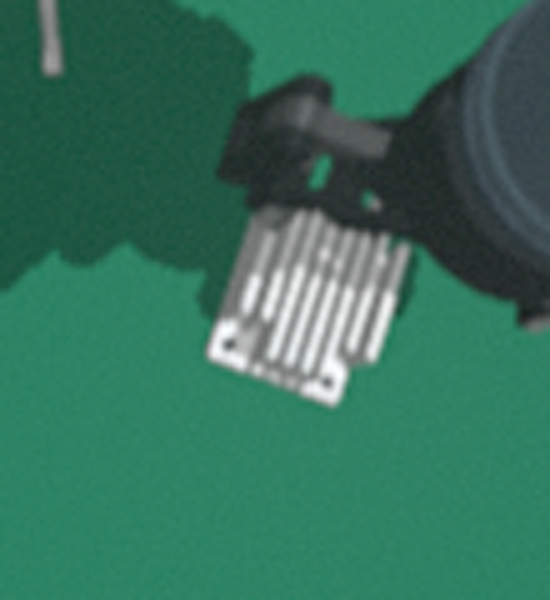

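```bash
python3 - <<'E'
import cv2
s=cv2.imread("pics/side_full8.png"); t=cv2.imread("pics/top_full8.png")
cv2.imwrite("pics/z8.png",cv2.resize(s[210:245,258:318],None,fx=13,fy=13,interpolation=cv2.INTER_LANCZOS4))
cv2.imwrite("pics/zt8.png",cv2.resize(t[248:306,262:310],None,fx=10,fy=10,interpolation=cv2.INTER_LANCZOS4))
E
```

```text
(no output)
```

View pics/z8.png

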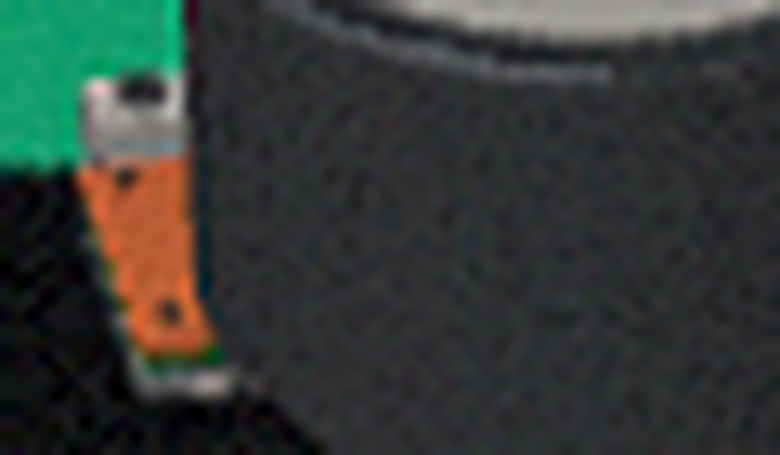

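View pics/zt8.png

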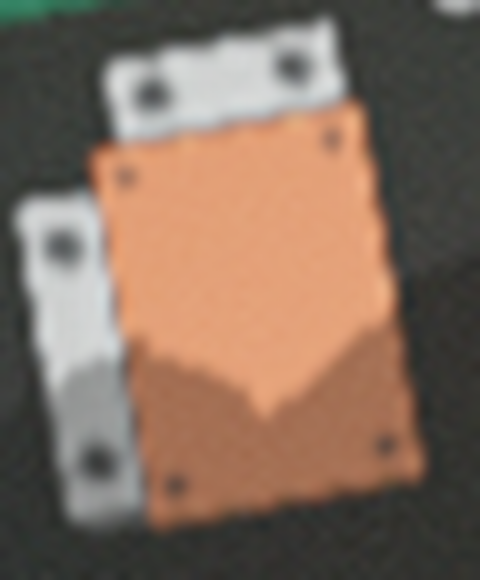

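```bash
python3 - <<'E'
from h import *
def d(n,a,b,o,k,z):
    A=back(n,(a[0]/k+o[0],a[1]/k+o[1]),z);B=back(n,(b[0]/k+o[0],b[1]/k+o[1]),z); v=B-A
    print(n,A[:2].round(4),B[:2].round(4),np.linalg.norm(v).round(4),np.degrees(np.arctan2(v[1],v[0])).round(1))
t=("top",(425,230),8);s=("side",(265,315),8)
for a,b in [((195,335),(245,180)),((400,415),(455,230)),((295,430),(380,150)),((240,415),(320,130))]: d("top",a,b,t[1],8,.04)
for a,b in [((157,262),(400,318)),((245,82),(470,132)),((120,190),(490,280)),((155,118),(515,198))]: d("side",a,b,s[1],8,.04)
d("side",(95,405),(462,492),s[1],8,0); d("top",(135,410),(225,130),t[1],8,.006);d("top",(135,410),(340,490),t[1],8,.006)
print(proj("side",(.5468,-.2718,.108)),[proj("side",w((.55,-.276,np.radians(-20)),(0,y,.04))) for y in(-.025,.025)],[proj("side",(.5468+s*.0425*np.cos(np.radians(68.15)),-.2718+s*.0425*np.sin(np.radians(68.15)),.108)) for s in(-1,1)])
E
```

```text
top [ 0.5373 -0.2461] [ 0.5732 -0.2601] 0.0386 -21.3
top [ 0.5187 -0.2913] [ 0.5612 -0.3074] 0.0455 -20.8
top [ 0.5154 -0.2672] [ 0.58   -0.2917] 0.0691 -20.8
top [ 0.5189 -0.255 ] [ 0.5849 -0.2783] 0.0699 -19.4
side [ 0.5215 -0.2905] [ 0.5631 -0.3066] 0.0446 -21.2
side [ 0.5392 -0.2457] [ 0.5797 -0.2616] 0.0435 -21.4
side [ 0.5154 -0.2723] [ 0.5796 -0.2987] 0.0694 -22.3
side [ 0.5223 -0.2542] [ 0.5862 -0.2789] 0.0685 -21.2
side [ 0.5097 -0.286 ] [ 0.5746 -0.3109] 0.0694 -21.0
top [ 0.5248 -0.2398] [ 0.5921 -0.2658] 0.0722 -21.2
top [ 0.5248 -0.2398] [ 0.5056 -0.2866] 0.0506 -112.3
[301.96206194 301.28989994] [array([299.14624574, 351.75803874]), array([308.91997623, 327.86455414])] [array([291.67807935, 321.46959986]), array([311.27241004, 283.02071004])]
```

>>> {"name": "move_arm", "arguments": {
  "gripper": 0.085,
  "increments": [
    {"tx": 0.01, "ty": -0.004, "tz": -0.003, "rx": -0.6, "ry": 0, "rz": -0.1},
    {"tx": 0.025, "ty": 0, "tz": 0, "rx": 0, "ry": 0, "rz": 0},
    {"tx": 0.025, "ty": 0, "tz": 0, "rx": 0, "ry": 0, "rz": 0},
    {"tx": 0.015, "ty": 0, "tz": 0, "rx": 0, "ry": 0, "rz": 0},
    {"tx": 0.005, "ty": 0, "tz": 0, "rx": 0, "ry": 0, "rz": 0},
    {"tx": 0, "ty": 0, "tz": 0, "rx": 0, "ry": 0, "rz": 0}
  ]
}}

```text
time: 14.73
position: [0.5488, -0.2734, 0.1866]
orientation: [83.9, 89.7, 152.9]
contact_force: [0.4, 0.1, 1.2]
grip_width: 0.0851
```

```bash
python3 look.py 9 h; python3 - <<'E'
from h import *
plan(np.array([.5495,-.276,.186]),68.8)
E
```

```text
turn(tool) [ 0.13  0.   -0.05]
shift now-frame [ 0.0027 -0.0004 -0.0016] shift after-turn frame [ 0.0027 -0.0004 -0.0016]
jaw now 68.93 after-turn jaw/y in jig axes: [array([-0.85,  0.52,  0.  ]), array([0.52, 0.85, 0.  ])] pos [ 0.5497 -0.2744  0.1887] F [ 0.8  -0.26  0.42] w 0.0851 t 14.83 q [ 11.  45.  15. 101. -18.  37. 106.]
```

View pics/side9.png

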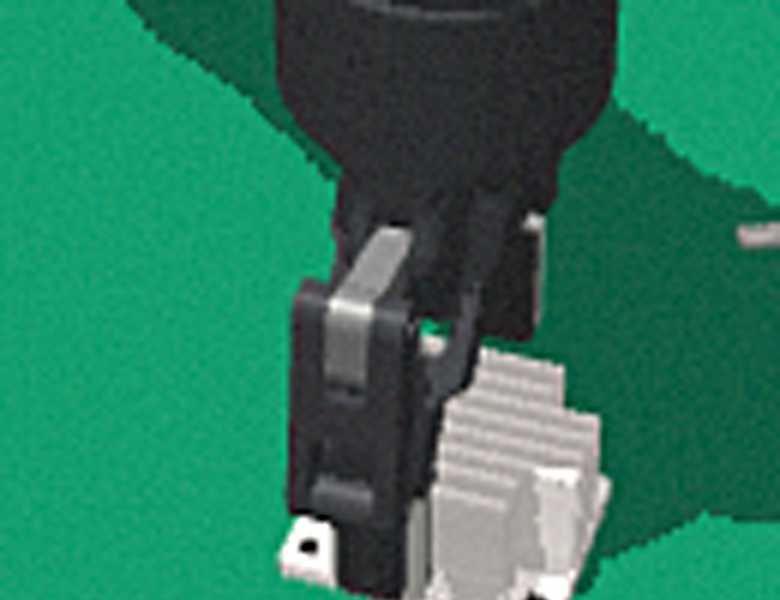

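>>> {"name": "move_arm", "arguments": {
  "gripper": 0.03,
  "increments": [
    {"tx": 0.002, "ty": 0, "tz": -0.0015, "rx": 0, "ry": 0, "rz": 0},
    {"tx": 0, "ty": 0, "tz": 0, "rx": 0, "ry": 0, "rz": 0},
    {"tx": 0, "ty": 0, "tz": 0, "rx": 0, "ry": 0, "rz": 0},
    {"tx": 0, "ty": 0, "tz": 0, "rx": 0, "ry": 0, "rz": 0},
    {"tx": 0, "ty": 0, "tz": 0, "rx": 0, "ry": 0, "rz": 0},
    {"tx": 0, "ty": 0, "tz": 0, "rx": 0, "ry": 0, "rz": 0}
  ]
}}

```text
time: 15.33
position: [0.5491, -0.2762, 0.187]
orientation: [90.8, 90.0, 159.7]
contact_force: [-0.2, 0.4, 6.8]
grip_width: 0.049
```

```bash
python3 look.py 10 h; python3 - <<'E'
from h import *
plan(np.array([.5495,-.276,.186]),68.8)
E
```

```text
turn(tool) [ 0.1  -0.   -0.03]
shift now-frame [ 0.001  -0.0003  0.0004] shift after-turn frame [ 0.001  -0.0003  0.0004]
jaw now 68.9 after-turn jaw/y in jig axes: [array([-0.85,  0.52,  0.  ]), array([0.52, 0.85, 0.  ])] pos [ 0.5491 -0.2762  0.187 ] F [-0.87 -0.03  7.11] w 0.0487 t 15.43 q [ 12.  45.  15. 101. -18.  37. 106.]
```

View pics/side10.png

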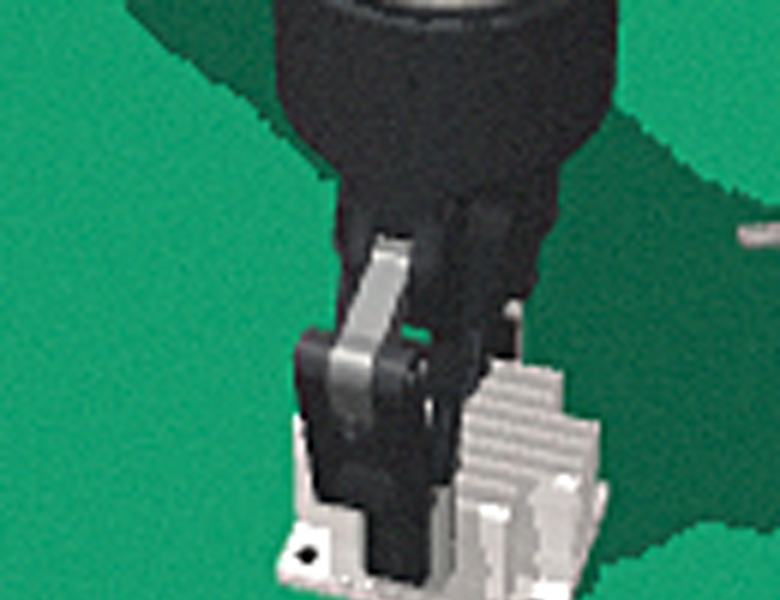

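```bash
python3 - <<'E'
from h import *
a=np.radians(68.9)
for z in(.008,.012,.016,.020):
  print(z,[proj("side",(.5491-o*np.cos(a)+e*np.sin(a),-.2762-o*np.sin(a)-e*np.cos(a),z)).round(1) for o in(.025,.032,.038) for e in (-.011,.011)])
print([proj("side",w((.55,-.276,np.radians(-21.2)),(x,-.025,z))).round(1) for x in (-.022,.022) for z in(.006,0)])
E
```

```text
0.008 [array([290.9, 366.1]), array([305.5, 369.5]), array([289.3, 369.6]), array([304.1, 373.1]), array([288. , 372.7]), array([302.8, 376.3])]
0.012 [array([290.9, 364.1]), array([305.5, 367.6]), array([289.3, 367.7]), array([304.1, 371.2]), array([287.9, 370.8]), array([302.8, 374.3])]
0.016 [array([290.9, 362.1]), array([305.6, 365.6]), array([289.3, 365.7]), array([304.1, 369.2]), array([287.9, 368.8]), array([302.8, 372.4])]
0.02 [array([290.8, 360.2]), array([305.6, 363.6]), array([289.2, 363.7]), array([304.1, 367.2]), array([287.9, 366.8]), array([302.8, 370.4])]
[array([284.3, 365.2]), array([284.3, 368.1]), array([313.5, 372.1]), array([313.4, 375. ])]
```

>>> {"name": "move_arm", "arguments": {
  "increments": [
    {"tx": -0.01, "ty": 0, "tz": 0, "rx": 0, "ry": 0, "rz": 0},
    {"tx": -0.03, "ty": 0, "tz": 0, "rx": 0, "ry": 0, "rz": 0},
    {"tx": -0.035, "ty": 0, "tz": 0, "rx": 0, "ry": 0, "rz": 0},
    {"tx": -0.02, "ty": 0, "tz": 0, "rx": -5.3, "ry": 0, "rz": 0},
    {"tx": 0, "ty": 0, "tz": 0, "rx": -6.5, "ry": 0, "rz": 0},
    {"tx": 0, "ty": 0, "tz": 0, "rx": -6.5, "ry": 0, "rz": 0},
    {"tx": 0, "ty": 0, "tz": 0, "rx": -6.5, "ry": 0, "rz": 0},
    {"tx": 0, "ty": 0, "tz": 0, "rx": -6.5, "ry": 0, "rz": 0},
    {"tx": 0, "ty": 0, "tz": 0, "rx": 0, "ry": 0, "rz": 0}
  ]
}}

```text
time: 16.18
position: [0.5485, -0.2761, 0.2815]
orientation: [53.6, 89.9, 154.0]
contact_force: [0.6, 0.1, -0.7]
grip_width: 0.0491
```

```bash
python3 - <<'E'
from h import *
plan(jw(-.006,-.005,.27),100.2);injig()
E
```

```text
turn(tool) [ 0.2   0.07 -0.1 ]
shift now-frame [ 0.0118 -0.0338  0.3196] shift after-turn frame [ 0.0115 -0.0326  0.3197]
jaw now 100.4 after-turn jaw/y in jig axes: [array([-1.,  0.,  0.]), array([0., 1., 0.])] pos [ 0.5485 -0.2761  0.2815] F [ 0.61  0.15 -0.73] w 0.0491 t 16.18 q [ 15.  36.  10.  99.  -9.  45. 130.]
jig pos [-0.0386 -0.3247  0.2815] jaw jig [-0.004  1.     0.001] x [-0.002  0.001 -1.   ] Fjig [ 0.62  0.04 -0.73] w 0.0491 t 16.18
```

>>> {"name": "move_arm", "arguments": {
  "increments": [
    {"tx": 0, "ty": -0.002, "tz": 0.015, "rx": 0.2, "ry": 0, "rz": 0},
    {"tx": 0, "ty": -0.003, "tz": 0.028, "rx": 0, "ry": 0, "rz": 0},
    {"tx": 0, "ty": -0.004, "tz": 0.035, "rx": 0, "ry": 0, "rz": 0},
    {"tx": 0, "ty": -0.004, "tz": 0.037, "rx": 0, "ry": 0, "rz": 0},
    {"tx": 0, "ty": -0.004, "tz": 0.037, "rx": 0, "ry": 0, "rz": 0},
    {"tx": 0, "ty": -0.004, "tz": 0.037, "rx": 0, "ry": 0, "rz": 0},
    {"tx": 0, "ty": -0.004, "tz": 0.037, "rx": 0, "ry": 0, "rz": 0},
    {"tx": 0, "ty": -0.003, "tz": 0.035, "rx": 0, "ry": 0, "rz": 0},
    {"tx": 0, "ty": -0.003, "tz": 0.03, "rx": 0, "ry": 0, "rz": 0},
    {"tx": 0, "ty": -0.002, "tz": 0.02, "rx": 0, "ry": 0, "rz": 0},
    {"tx": 0, "ty": 0, "tz": 0.008, "rx": 0, "ry": 0, "rz": 0},
    {"tx": 0, "ty": 0, "tz": 0, "rx": 0, "ry": 0, "rz": 0}
  ]
}}

```text
time: 17.18
position: [0.5256, 0.046, 0.2815]
orientation: [44.6, 89.8, 144.7]
contact_force: [0.6, 0.3, -1.0]
grip_width: 0.0488
```

```bash
python3 look.py 11; python3 - <<'E'
from h import *
plan(jw(-.006,-.005,.23),100.2);injig()
E
```

```text
turn(tool) [-0.34 -0.   -0.1 ]
shift now-frame [0.0515 0.0016 0.0021] shift after-turn frame [0.0515 0.0016 0.0021]
jaw now 99.86 after-turn jaw/y in jig axes: [array([-1.,  0.,  0.]), array([0., 1., 0.])] pos [0.526  0.0425 0.2815] F [-0.69 -0.41 -0.99] w 0.0492 t 17.28 q [-17.  29.  10. 112.  -8.  39.  97.]
jig pos [-0.0044 -0.0071  0.2815] jaw jig [ 0.006  1.    -0.   ] x [-0.002 -0.    -1.   ] Fjig [-0.76 -0.29 -0.99] w 0.0492 t 17.28
```

View pics/side11.png

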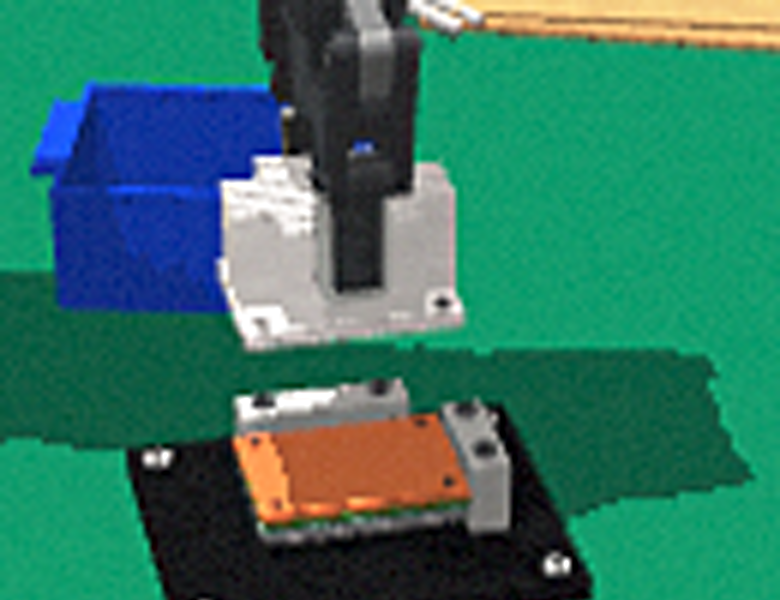

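>>> {"name": "move_arm", "arguments": {
  "increments": [
    {"tx": 0.015, "ty": 0.0015, "tz": 0.001, "rx": -0.3, "ry": 0, "rz": -0.1},
    {"tx": 0.02, "ty": 0, "tz": 0, "rx": 0, "ry": 0, "rz": 0},
    {"tx": 0.015, "ty": 0, "tz": 0, "rx": 0, "ry": 0, "rz": 0},
    {"tx": 0.008, "ty": 0, "tz": 0, "rx": 0, "ry": 0, "rz": 0},
    {"tx": 0.003, "ty": 0, "tz": 0, "rx": 0, "ry": 0, "rz": 0},
    {"tx": 0, "ty": 0, "tz": 0, "rx": 0, "ry": 0, "rz": 0}
  ]
}}

```text
time: 17.78
position: [0.5243, 0.0433, 0.22]
orientation: [67.5, 89.9, 167.7]
contact_force: [-0.6, 0.4, -1.0]
grip_width: 0.0494
```

```bash
python3 look.py 12; python3 - <<'E'
from h import *
plan(jw(-.006,-.005,.216),100.2);injig()
E
```

```text
turn(tool) [0.02 0.04 0.06]
shift now-frame [0.005  0.0007 0.0005] shift after-turn frame [0.005  0.0007 0.0005]
jaw now 100.22 after-turn jaw/y in jig axes: [array([-1.,  0.,  0.]), array([0., 1., 0.])] pos [0.5247 0.044  0.221 ] F [ 0.19  0.42 -1.75] w 0.0488 t 17.88 q [-16.  35.   8. 114.  -9.  32.  99.]
jig pos [-0.0053 -0.0055  0.221 ] jaw jig [-0.     1.     0.001] x [ 0.001  0.001 -1.   ] Fjig [ 0.26  0.38 -1.75] w 0.0488 t 17.88
```

View pics/side12.png

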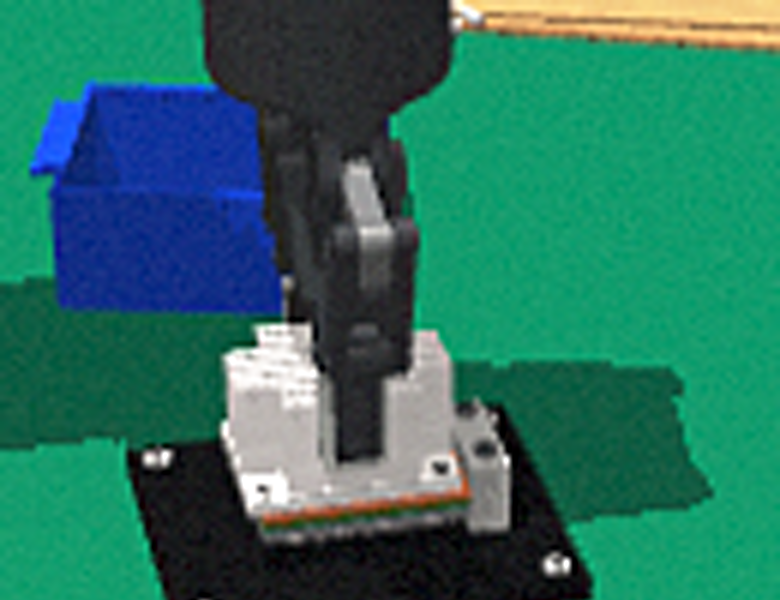

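>>> {"name": "move_arm", "arguments": {
  "increments": [
    {"tx": 0.002, "ty": 0, "tz": 0, "rx": 0, "ry": 0, "rz": 0},
    {"tx": 0.001, "ty": 0, "tz": 0, "rx": 0, "ry": 0, "rz": 0},
    {"tx": 0.001, "ty": 0, "tz": 0, "rx": 0, "ry": 0, "rz": 0},
    {"tx": 0, "ty": 0, "tz": 0, "rx": 0, "ry": 0, "rz": 0}
  ]
}}

```text
time: 18.22
position: [0.5242, 0.0447, 0.2164]
orientation: [-11.0, 89.9, 89.3]
contact_force: [0.4, -0.2, -1.6]
grip_width: 0.0489
```

```bash
python3 - <<'E'
from h import *
injig()
E
```

```text
jig pos [-0.0057 -0.0047  0.2164] jaw jig [-0.002  1.     0.001] x [ 0.     0.001 -1.   ] Fjig [ 0.34 -0.23 -1.56] w 0.0489 t 18.22
```

>>> {"name": "move_arm", "arguments": {
  "increments": [
    {"tx": 0.001, "ty": 0, "tz": 0, "rx": 0, "ry": 0, "rz": 0},
    {"tx": 0.001, "ty": 0, "tz": 0, "rx": 0, "ry": 0, "rz": 0},
    {"tx": 0, "ty": 0, "tz": 0, "rx": 0, "ry": 0, "rz": 0}
  ]
}}

```text
time: 18.47
position: [0.5249, 0.0447, 0.2159]
orientation: [-54.1, 89.9, 46.2]
contact_force: [-4.2, -0.2, 15.2]
grip_width: 0.0492
```

```bash
python3 - <<'E'
from h import *
injig()
E
```

```text
jig pos [-0.005  -0.0048  0.2159] jaw jig [-0.002  1.     0.001] x [ 0.002  0.002 -1.   ] Fjig [-4.19  0.52 15.23] w 0.0492 t 18.47
```

>>> {"name": "move_arm", "arguments": {
  "increments": [
    {"tx": -0.001, "ty": 0, "tz": 0, "rx": 0, "ry": 0, "rz": 0},
    {"tx": 0, "ty": -0.001, "tz": 0.001, "rx": 0, "ry": 0, "rz": 0},
    {"tx": 0, "ty": -0.001, "tz": 0.001, "rx": 0, "ry": 0, "rz": 0},
    {"tx": 0, "ty": -0.001, "tz": 0.001, "rx": 0, "ry": 0, "rz": 0},
    {"tx": 0, "ty": -0.001, "tz": 0.001, "rx": 0, "ry": 0, "rz": 0},
    {"tx": 0, "ty": 0, "tz": 0, "rx": 0, "ry": 0, "rz": 0}
  ]
}}

```text
time: 18.97
position: [0.5281, 0.0494, 0.216]
orientation: [-61.5, 89.9, 38.8]
contact_force: [0.0, -0.5, 6.5]
grip_width: 0.0491
```

```bash
python3 look.py 13;python3 - <<'E'
from h import *
injig()
E
```

```text
jig pos [-0.0011 -0.0008  0.2159] jaw jig [-0.002  1.     0.001] x [ 0.001  0.001 -1.   ] Fjig [-1.26  0.14  4.88] w 0.0489 t 19.07
```

View pics/side13.png

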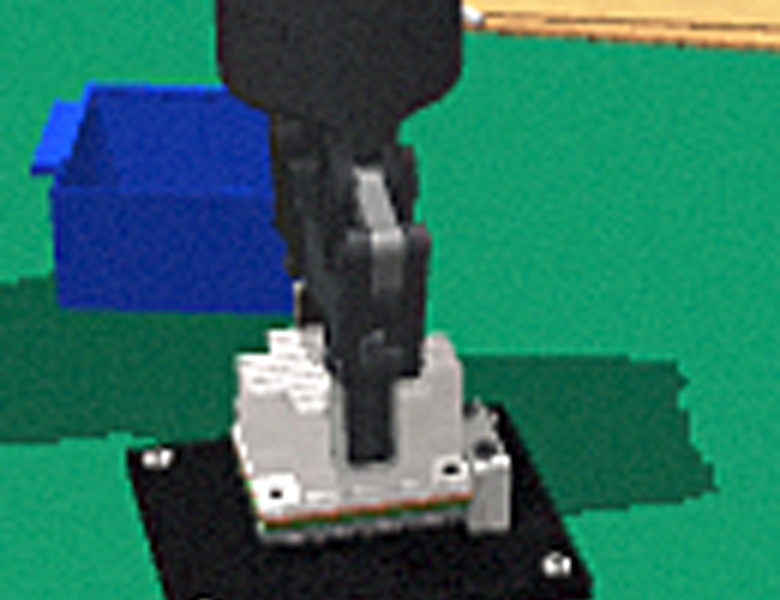

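>>> {"name": "move_arm", "arguments": {
  "increments": [
    {"tx": 0, "ty": -0.001, "tz": 0.001, "rx": 0, "ry": 0, "rz": 0},
    {"tx": 0, "ty": -0.0005, "tz": 0.001, "rx": 0, "ry": 0, "rz": 0},
    {"tx": 0, "ty": 0, "tz": 0, "rx": 0, "ry": 0, "rz": 0}
  ]
}}

```text
time: 19.32
position: [0.5286, 0.0507, 0.2159]
orientation: [87.5, 90.0, -172.2]
contact_force: [-3.0, -3.1, 9.7]
grip_width: 0.0493
```

```bash
python3 - <<'E'
from h import *
injig()
E
```

```text
jig pos [-0.0003  0.0005  0.2159] jaw jig [-0.001  1.     0.   ] x [-0.001 -0.    -1.   ] Fjig [-3.53 -2.49  9.67] w 0.0493 t 19.32
```

>>> {"name": "move_arm", "arguments": {
  "increments": [
    {"tx": 0, "ty": -0.001, "tz": 0.001, "rx": 0, "ry": 0, "rz": 0},
    {"tx": 0, "ty": 0, "tz": 0.001, "rx": 0, "ry": 0, "rz": 0},
    {"tx": 0, "ty": 0, "tz": 0, "rx": 0, "ry": 0, "rz": 0}
  ]
}}

```text
time: 19.57
position: [0.5286, 0.0522, 0.2159]
orientation: [101.9, 89.9, -157.9]
contact_force: [-5.4, -5.3, 13.3]
grip_width: 0.0491
```

```bash
python3 - <<'E'
from h import *
injig()
E
```

```text
jig pos [-0.      0.0019  0.2159] jaw jig [-0.001  1.    -0.   ] x [-0.002 -0.001 -1.   ] Fjig [-6.2  -4.23 13.31] w 0.0491 t 19.57
```

>>> {"name": "move_arm", "arguments": {
  "increments": [
    {"tx": -0.0003, "ty": 0, "tz": 0.001, "rx": 0, "ry": 0, "rz": 0},
    {"tx": 0, "ty": 0, "tz": 0.001, "rx": 0, "ry": 0, "rz": 0},
    {"tx": 0, "ty": 0, "tz": 0, "rx": 0, "ry": 0, "rz": 0}
  ]
}}

```text
time: 19.82
position: [0.5285, 0.0526, 0.216]
orientation: [143.4, 89.8, -116.4]
contact_force: [-3.8, -10.8, 8.9]
grip_width: 0.0493
```

```bash
python3 - <<'E'
from h import *
injig()
E
```

```text
jig pos [-1.00e-04  2.40e-03  2.16e-01] jaw jig [ 0.     1.    -0.003] x [-0.001 -0.003 -1.   ] Fjig [-5.68 -9.98  8.91] w 0.0493 t 19.82
```

>>> {"name": "move_arm", "arguments": {
  "increments": [
    {"tx": 0, "ty": -0.0008, "tz": 0, "rx": 0, "ry": -0.15, "rz": 0},
    {"tx": 0, "ty": 0, "tz": 0, "rx": 0, "ry": 0, "rz": 0},
    {"tx": 0, "ty": 0, "tz": 0, "rx": 0, "ry": 0, "rz": 0},
    {"tx": 0, "ty": 0, "tz": 0, "rx": 0, "ry": 0, "rz": 0}
  ]
}}

```text
time: 20.15
position: [0.5289, 0.0523, 0.216]
orientation: [95.8, 89.8, -164.0]
contact_force: [-6.0, -10.7, 11.6]
grip_width: 0.0489
```

```bash
python3 look.py 14;python3 - <<'E'
from h import *
injig()
import cv2
s=cv2.imread("pics/side_full14.png"); t=cv2.imread("pics/top_full14.png")
cv2.imwrite("pics/z14.png",cv2.resize(s[195:250,255:320],None,fx=10,fy=10,interpolation=cv2.INTER_LANCZOS4))
E
```

```text
jig pos [2.000e-04 1.900e-03 2.159e-01] jaw jig [ 0.  1. -0.] x [-0.003 -0.001 -1.   ] Fjig [-7.13 -8.76 10.95] w 0.0488 t 20.25
```

View pics/z14.png

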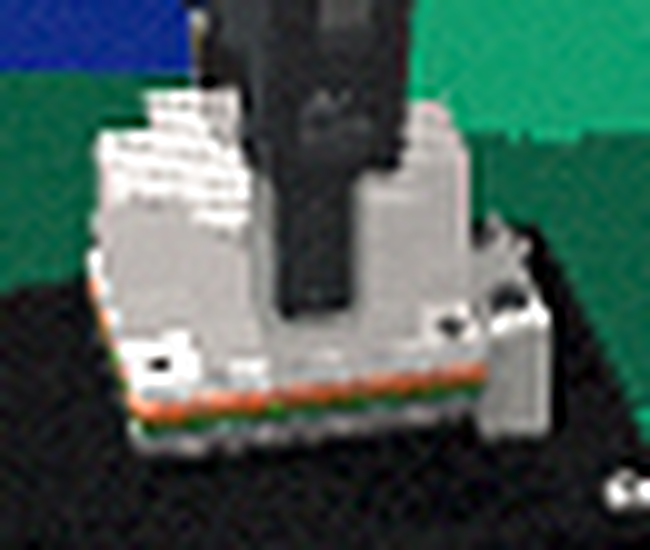

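View pics/top14.png

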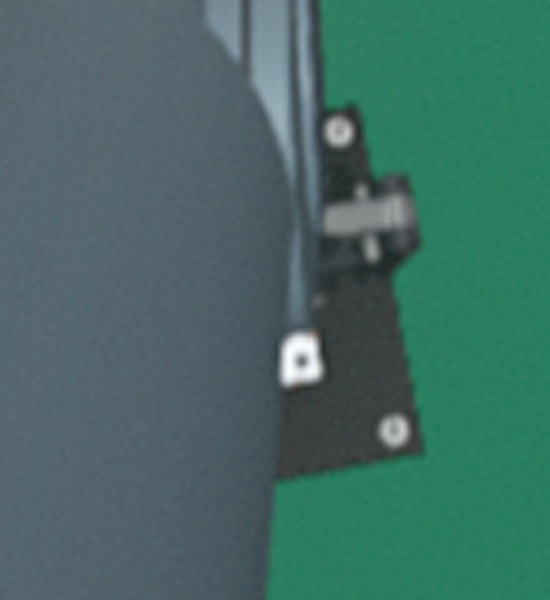

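>>> {"name": "move_arm", "arguments": {
  "increments": [
    {"tx": 0, "ty": -0.0005, "tz": 0.0005, "rx": 0, "ry": 0, "rz": -0.15},
    {"tx": 0, "ty": -0.0005, "tz": 0, "rx": 0, "ry": 0, "rz": 0},
    {"tx": 0, "ty": 0, "tz": 0, "rx": 0, "ry": 0, "rz": 0},
    {"tx": 0, "ty": 0, "tz": 0, "rx": 0, "ry": 0, "rz": 0},
    {"tx": 0, "ty": 0, "tz": 0, "rx": 0, "ry": 0, "rz": 0}
  ]
}}

```text
time: 20.67
position: [0.5288, 0.0523, 0.2159]
orientation: [100.0, 89.8, -159.9]
contact_force: [-8.8, -12.4, 17.3]
grip_width: 0.0488
```

```bash
python3 - <<'E'
from h import *
injig(); print(env.state()["ft_torque"].round(2))
E
```

```text
jig pos [2.000e-04 2.000e-03 2.159e-01] jaw jig [ 0.001  1.    -0.001] x [-0.003 -0.001 -1.   ] Fjig [-10.84 -10.66  17.26] w 0.0488 t 20.67
[-2.65  1.77  0.27]
```

>>> {"name": "move_arm", "arguments": {
  "increments": [
    {"tx": -0.0004, "ty": 0, "tz": 0, "rx": -0.3, "ry": 0, "rz": 0},
    {"tx": 0, "ty": 0, "tz": 0, "rx": 0, "ry": 0, "rz": 0},
    {"tx": 0, "ty": 0, "tz": 0, "rx": 0, "ry": 0, "rz": 0}
  ]
}}

```text
time: 20.92
position: [0.5288, 0.0523, 0.2159]
orientation: [97.2, 89.8, -162.4]
contact_force: [-7.7, -11.7, 12.6]
grip_width: 0.0495
```

```bash
python3 - <<'E'
from h import *
injig(); p,R,s=tool(); print(s["ft_torque"].round(2), np.degrees(np.arctan2(R[1,2],R[0,2])).round(2))
E
```

```text
jig pos [2.000e-04 2.000e-03 2.159e-01] jaw jig [-0.003  1.    -0.   ] x [-0.003 -0.001 -1.   ] Fjig [ -9.62 -10.12  12.59] w 0.0495 t 20.92
[-2.57  1.47 -0.06] 100.37
```

```bash
python3 look.py 15;python3 - <<'E'
from h import *
injig(); print(env.state()["ft_torque"].round(2))
import cv2
s=cv2.imread("pics/side_full15.png")
cv2.imwrite("pics/z15.png",cv2.resize(s[195:250,255:320],None,fx=10,fy=10,interpolation=cv2.INTER_LANCZOS4))
E
```

```text
jig pos [2.00e-04 2.00e-03 2.16e-01] jaw jig [-0.003  1.    -0.   ] x [-0.003 -0.001 -1.   ] Fjig [ -9.19 -10.44  11.45] w 0.0489 t 21.02
[-2.58  1.52 -0.13]
```

View pics/z15.png

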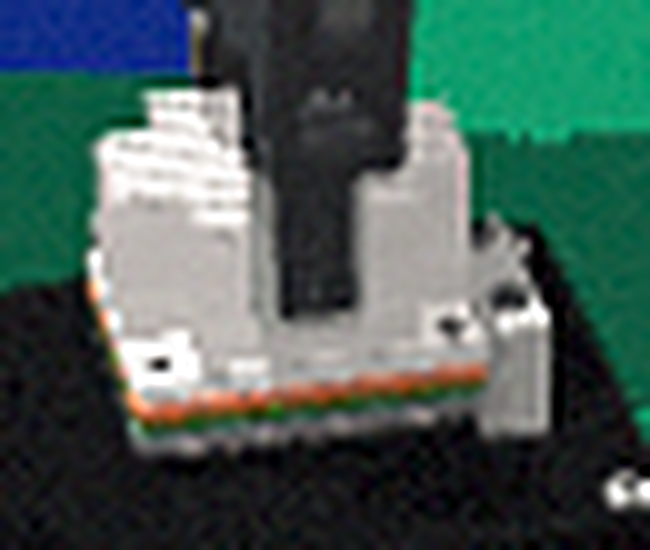

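View pics/side_full15.png

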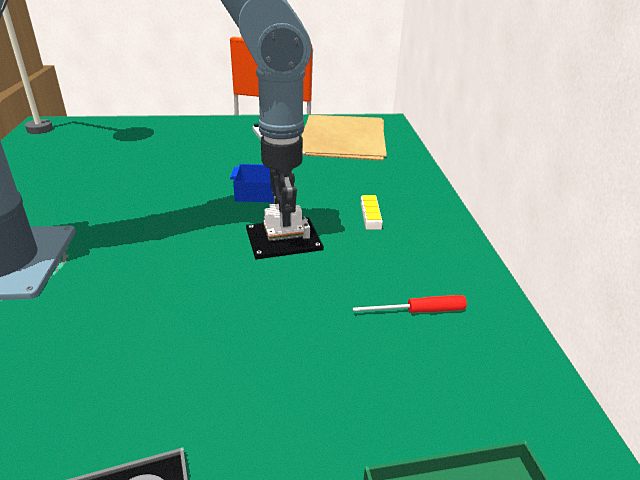

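>>> {"name": "move_arm", "arguments": {
  "increments": [
    {"tx": 0, "ty": 0, "tz": 0, "rx": 0.1, "ry": 0, "rz": 0},
    {"tx": 0, "ty": 0, "tz": 0, "rx": 0, "ry": 0, "rz": 0},
    {"tx": 0, "ty": 0, "tz": 0, "rx": 0, "ry": 0, "rz": 0},
    {"tx": 0, "ty": 0, "tz": 0, "rx": 0, "ry": 0, "rz": 0},
    {"tx": 0, "ty": 0, "tz": 0, "rx": 0, "ry": 0, "rz": 0},
    {"tx": 0, "ty": 0, "tz": 0, "rx": 0, "ry": 0, "rz": 0}
  ]
}}

```text
time: 21.52
position: [0.5289, 0.0523, 0.216]
orientation: [99.1, 89.8, -160.6]
contact_force: [-7.8, -12.4, 11.9]
grip_width: 0.049
```

```bash
python3 - <<'E'
from h import *
injig(); print(env.state()["ft_torque"].round(2))
print(env.close_job())
E
```

```text
jig pos [2.00e-04 2.00e-03 2.16e-01] jaw jig [-0.002  1.    -0.001] x [-0.003 -0.001 -1.   ] Fjig [ -9.91 -10.78  11.86] w 0.049 t 21.52
[-2.58  1.52  0.12]
the job is handed in; nothing more can be done
None
```

The plates are tapped flush, and I handed the job in at 21.5 s with the heat sink held pressed into the corner on top of them.

I tapped the plates against the end fence, then the side fence, then the end fence again. The second end tap met resistance at the same place as the first. I then set the heat sink on the plates and slid it into the corner.

**Last readings:**
- **Push:** about 10 N on the end fence, 11 N on the side fence and 12 N down, with the heat sink no longer moving either way.
- **Grip:** 49 mm wide. The twist about the vertical is close to zero (0.12 Nm), so the load on both fences is roughly even.
- **Pictures:** the plate edges line up, and the heat sink sits level and square over them. The bin, screwdriver and screw box have not moved.

**What disagreed or could not be checked:**
- My camera estimate of the jig's position was about 1.5 mm (jig x) and 2 mm (jig y) off from where contact actually happened, so I relied on contact forces for the final seating.
- The arm hid the heat sink and fences from the top camera at the end, so the last picture check is from the side camera only.

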